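# Find the slack work stand, tag it and load the sound one

### The job

One of the two tilting work stands has a slack hinge: starting with the left-hand one and then the right-hand one (as seen from the robot), swing each board by its grip rod all the way up to its stop and back down flat, to find out which stays up by itself when let go and which sinks back. Clip the red clamp upright, well down over the grip rod of the slack board, leaving that board flat; set the sound board about half-way up its arc and lay all the wooden key bars on it, flat on the board, side by side and pointing up the slope, with their lower ends at the ledge. Leave the bottle, jar and cork block alone.

Things in the scene. Friction and masses are not known exactly. Their poses are not given: they have to be found in the camera images.
- board_p (a joint): tilt of the board of stand p, rad: 0 = lying flat on its base, 0.75 = up against its stop. The board (150 x 208 x 10 mm, 0.25 kg) is hinged along its edge nearest the robot; its far edge swings up. The stands look alike. A sound hinge is stiff (about 1 N m): the board stays wherever it is left. A slack hinge has almost no friction: let go, the board sinks back flat within about a second.
- p_hinge (a point): stand p: middle of the hinge line, at the board's underside, 35 mm above the table; does not move with the board. Axes of the stand: x level from the hinge towards the far edge, y along the hinge, z up. Wooden base frame about 190 x 210 mm, 34 mm high, fixed to the table; the left-hand stand is the one at larger y.
- p_deck (a point): on the board of stand p: centre of its upper face, 75 mm up from the hinge edge and 10 mm above the hinge line when flat. Moves with the board: x up the slope, y along the hinge, z out of the face. A ledge 8 mm thick and 10 mm high runs along the hinge edge (its inner side at x = -67 mm here), rims 6 mm high along both sides (inner sides at y = +-98 mm).
- p_rod (a point): on the board of stand p: middle of the round dark wooden grip rod (10 mm thick, along y, 72 mm free between its two end posts) that stands along the far edge, its axis 30 mm above the board's face (z) and 68 mm up the slope (x) from the deck point. Axes of the board. Pinch it from above, across x, to swing the board; it can turn between the fingers.
- board_q (a joint): tilt of the board of stand q, rad: 0 = lying flat on its base, 0.75 = up against its stop. The board (150 x 208 x 10 mm, 0.25 kg) is hinged along its edge nearest the robot; its far edge swings up. The stands look alike. A sound hinge is stiff (about 1 N m): the board stays wherever it is left. A slack hinge has almost no friction: let go, the board sinks back flat within about a second.
- q_hinge (a point): stand q: middle of the hinge line, at the board's underside, 35 mm above the table; does not move with the board. Axes of the stand: x level from the hinge towards the far edge, y along the hinge, z up. Wooden base frame about 190 x 210 mm, 34 mm high, fixed to the table; the left-hand stand is the one at larger y.
- q_deck (a point): on the board of stand q: centre of its upper face, 75 mm up from the hinge edge and 10 mm above the hinge line when flat. Moves with the board: x up the slope, y along the hinge, z out of the face. A ledge 8 mm thick and 10 mm high runs along the hinge edge (its inner side at x = -67 mm here), rims 6 mm high along both sides (inner sides at y = +-98 mm).
- q_rod (a point): on the board of stand q: middle of the round dark wooden grip rod (10 mm thick, along y, 72 mm free between its two end posts) that stands along the far edge, its axis 30 mm above the board's face (z) and 68 mm up the slope (x) from the deck point. Axes of the board. Pinch it from above, across x, to swing the board; it can turn between the fingers.
- clip_grip (a point): red sprung clamp, 60 g, 28 mm wide (y), 90 mm tall (z), jaws down: midway between its tails, 70 mm above the jaw tips; squeeze the tails along x. Tails reach 50 to 90 mm above the tips, 35 mm across here when holding a 10 mm edge, 28 mm and parallel when fully squeezed (12 N). Fixed to the clamp's -x half, so it leans up to 0.15 rad when squeezed.
- clip_rest: where the clamp is parked at the start: dark block 60 x 50 mm, 20 mm high, fixed, with an upright slat on it 10 mm thick (x), 40 mm wide (y), 36 mm high, over which the clamp sits with its jaw tips on the block. Origin under the block's centre.
- clip_mouth (a point): the clamp: point between its jaws, 18 mm above the jaw tips and 52 mm below clip_grip, same axes. The mouth is 42 mm deep.
- clip_jaw (a joint): opening of the clamp, rad: about 0 when its jaws hold a 10 mm edge, 0.3 squeezed fully (jaw tips about 23 mm apart), -0.12 shut on nothing. Spring about 0.2 N m at 0.
- key1_mid (a point): pale wooden key bar 1, 100 (x) x 18 (y) x 24 mm (z), 40 g, a green and a red dot on top: its centre. Lies on the table beside the stands. Two or three of the four bars are there; None if absent.
- key2_mid (a point): pale wooden key bar 2, 100 (x) x 18 (y) x 24 mm (z), 40 g, a green and a red dot on top: its centre. Lies on the table beside the stands. Two or three of the four bars are there; None if absent.
- key3_mid (a point): pale wooden key bar 3, 100 (x) x 18 (y) x 24 mm (z), 40 g, a green and a red dot on top: its centre. Lies on the table beside the stands. Two or three of the four bars are there; None if absent.
- key4_mid (a point): pale wooden key bar 4, 100 (x) x 18 (y) x 24 mm (z), 40 g, a green and a red dot on top: its centre. Lies on the table beside the stands. Two or three of the four bars are there; None if absent.
- glue: white glue bottle, 48 mm wide, 110 mm tall, standing beyond the stands; origin at the centre of its underside. Not part of the job.
- jar: amber jar, 60 mm wide, 70 mm tall, standing beyond the stands; origin at the centre of its underside. Not part of the job.
- clothpad: cork block 70 x 50 x 30 mm, standing beyond the stands; origin at the centre of its underside. Not part of the job.
Not all that is in view belongs to the job. Leave any turquoise or yellow look-alike of the part that bears key1_mid alone.

How it is judged:
By the outcome, as a careful person would: the job done as asked, in the order asked, and still so for the second after the job is handed in, with the robot touching nothing.
Of key1, key2, key3, key4 only 2 to 3 are there at a start; the rules pass over those that are not, and their reading is None.
At some moment in a run one of key1, key2, key3, key4 may be knocked a few centimetres aside while the robot is not near it.
It also fails if it takes over 208 s, if anything falls off the work surface, if the arm or the gripper's body presses on something with over 40 N, if the wrist force passes 120 N, or if a joint passes its speed limit or range.

### The arm

A 6-joint arm with a two-finger parallel gripper is mounted at the origin on the work surface. World frame = base frame: x ahead of the robot, y to its left, z up, the work surface at z = 0. Lengths are in m, angles in rad, forces in N, time in s.
With the tool pointing down it reaches from about 0.4 to 0.825 m from the base axis. Payload 7 kg.
Tool frame: the origin (TCP) lies at the very end of the fingers, on their centre line; the grasp point (between the pads) lies 19 mm behind it; x points along the fingers, y is the direction in which the jaws open and shut, and the axes are right-handed (so a half turn about x gives the same grasp; the last joint's range is limited). The gripper opens to 85 mm and grips with 20 to 120 N. Pads are 22 mm wide; open, the fingers measure 114 mm over their backs; the gripper's body (76 mm by 85 mm) begins 54 mm behind the grasp point. The pads swing forward as they close: fully open they stand 13 mm farther back than shut.
Start: joints at [1.508, 0.359, 0.012, 0, -1.224, -0.288], TCP at [0.232, 0.634, 0.231] pointing down, gripper open.
Joint ranges: [-3.07, 3.07], [-1.43, 2.12], [-1.02, 1.25], [-3.03, 1.67], [-3.05, -0], [-3.03, 3.03]. Speed limits (rad/s): [2.39, 2.39, 3.01, 3.14, 3.14, 3.14].

### API

Orientations are given as a rotation vector (axis times angle).
In Python, from rig import * gives the robot as it stands.
- The arm moves only by the tool arm_command, never from a script. Its argument "series" is one flat list of numbers, 7 for each row, row after row: the shift along the tool's x, y, z in m, then the turn, a rotation vector about the tool's x, y, z in rad, then the opening, from 0 (shut) to 1 (fully open). In form: [dx, dy, dz, rx, ry, rz, fingers, dx, dy, dz, rx, ry, rz, fingers, ...]. A call has 1 to 20 rows; each row shifts and turns the pose as measured when the row begins, along the tool's axes as they then stand; what a row does not reach is not made up. A row lasts 1/10 s, in which the tool goes at most 50 mm and 8.59 degrees, less where a joint would pass 70% of its speed; a pose out of reach is approached as far as the arm can. A call with a gripper value outside its range is refused whole. The fingers move at their own pace and stop on an object; the grip force is fixed at half the most. Time passes only in rows, so rows that do not move let the fingers close. It gives the time, the measured TCP pose, the force and the opening at its end, in the units of the state.
- observe(): the state, without advancing time (a new reading comes with each control period).
- capture(name): name is "scene" or "top"; returns a dict with "pixels" (400x640x3 uint8, red, green, blue), "fx", "fy", "cx", "cy" (pixels), "T" (4x4, takes a point from camera to world coordinates). Camera axes: x right, y down, z forward; pixel columns grow to the right and rows downward; lengths in m; the calibration is good to about 2 mm. A picture is of the moment at which its call begins. There is no depth.
- close_job(): hands the job in, once; it reports no verdict.
The state is a dict: "time_s": time; "joint_positions": joint angles; "qd": joint speeds; "effort": joint torques, N m; "tcp_pos": TCP position; "tcp_rot": TCP orientation; "wrist_force": force on the tool from outside, world axes, zero at the start; "ft_torque": the same for the moment, N m; "opening": finger opening in m.
Only numpy, scipy, OpenCV 4.12 (cv2) and the standard library are available. Lean on these libraries where they do the work, as an engineer would, in place of code of your own. Each camera call takes 0.05 s, during which the arm holds its last target.

## Working session

There is one attempt and no reset: what is moved stays moved. The work goes in short steps, Python scripts to look and compute and a tool call to move; the robot and the scene stay as the last step left them, time stands still between calls to the robot, and variables do not carry over. Pictures are saved under pics/ and viewed, and the job is handed in when it is done.

Besides the shell and the picture viewer there is one more tool, called as name(argument=value, ...), one argument or row to a line, values as JSON. arm_command: Moves the arm, as the interface text tells. Its arguments: {"type":"object","properties":{"series":{"type":"array","items":{"type":"number"}}},"required":["series"]}

```bash
ls; mkdir -p pics
python3 - <<'E'
from rig import *
import cv2,numpy as np
np.set_printoptions(precision=4,suppress=True)
s=observe(); print(s)
for n in("scene","top"):
    c=capture(n); cv2.imwrite(f"pics/{n}0.png",c["pixels"][:,:,::-1]); print(n,c["fx"],c["fy"],c["cx"],c["cy"]);print(c["T"])
E
```

```text
pics
{'time_s': 0.0, 'joint_positions': array([ 1.5081,  0.3594,  0.011 , -0.0003, -1.2241, -0.2881]), 'qd': array([ 0.0002, -0.0012,  0.0008, -0.0003,  0.0002,  0.0015]), 'effort': array([ -0.0002, -58.3321,  29.3425,   6.9365,  -0.0058,  -0.    ]), 'tcp_pos': array([0.2318, 0.6334, 0.2304]), 'tcp_rot': array([-2.0311,  0.3618,  2.0314]), 'wrist_force': array([-0.341 ,  0.0325,  0.3876]), 'ft_torque': array([-0.0537,  0.023 ,  0.0256]), 'opening': 0.08593390293827917}
scene 381.028622838276 381.028622838276 314.16778820957154 198.23700709626368
[[-0.3128  0.6795 -0.6637  1.2939]
 [ 0.9496  0.237  -0.205   0.1894]
 [ 0.018  -0.6944 -0.7194  0.8462]
 [ 0.      0.      0.      1.    ]]
top 489.4209148105109 489.4209148105109 313.96339617535 195.30488304444964
[[ 0.0082 -0.9923  0.1232  0.401 ]
 [-1.     -0.0079  0.0029 -0.0569]
 [-0.0019 -0.1232 -0.9924  1.3686]
 [ 0.      0.      0.      1.    ]]
```

View pics/scene0.png

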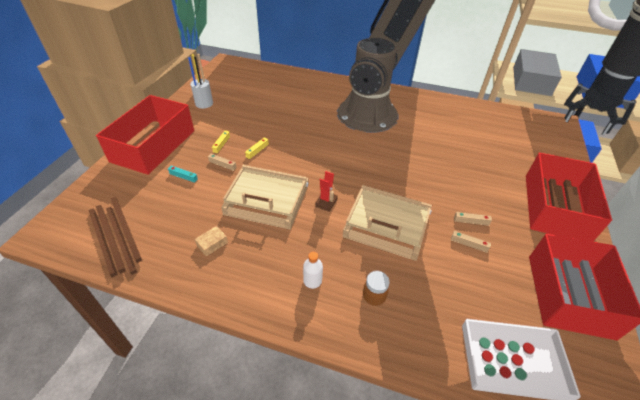

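View pics/top0.png

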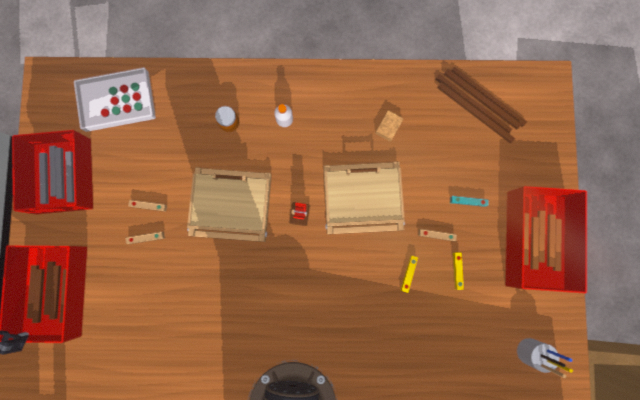

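```bash
cat > h.py <<'E'
import numpy as np, cv2
from scipy.spatial.transform import Rotation as R
np.set_printoptions(precision=4,suppress=True)
def ray(c,u,v):
    T=c["T"]; d=T[:3,:3]@np.array([(u-c["cx"])/c["fx"],(v-c["cy"])/c["fy"],1]); return T[:3,3],d
def onz(c,u,v,z):
    o,d=ray(c,u,v); return o+d*(z-o[2])/d[2]
def proj(c,p):
    T=c["T"]; q=T[:3,:3].T@(np.asarray(p)-T[:3,3]); return np.array([c["fx"]*q[0]/q[2]+c["cx"],c["fy"]*q[1]/q[2]+c["cy"]])
def tri(c1,p1,c2,p2):
    o1,d1=ray(c1,*p1);o2,d2=ray(c2,*p2)
    A=np.stack([d1,-d2],1); t=np.linalg.lstsq(A,o2-o1,rcond=None)[0]
    a=o1+d1*t[0];b=o2+d2*t[1]; return (a+b)/2,np.linalg.norm(a-b)
def crop(c,x0,y0,w,h,k,name):
    im=c["pixels"][y0:y0+h,x0:x0+w,::-1]; cv2.imwrite("pics/"+name,cv2.resize(im,None,fx=k,fy=k,interpolation=cv2.INTER_CUBIC))
def toolR(yaw,pitch=0):
    # tool x down, tool y (jaw) along world heading yaw ; pitch tips
    x=np.array([0,0,-1.]);y=np.array([np.cos(yaw),np.sin(yaw),0]);z=np.cross(x,y)
    return np.stack([x,y,z],1)
def delta(s,pos,Rt):
    R0=R.from_rotvec(s["tcp_rot"]).as_matrix()
    return R0.T@(np.asarray(pos)-s["tcp_pos"]), R.from_matrix(R0.T@Rt).as_rotvec()
E
python3 - <<'E'
from rig import *
from h import *
c=capture("top"); s=capture("scene")
crop(c,110,150,200,110,4,"t1.png")
crop(c,280,150,200,150,4,"t2.png")
crop(s,200,150,250,120,3,"s1.png")
print(R.from_rotvec(observe()["tcp_rot"]).as_matrix())
E
```

```text
[[-0.0002 -0.3437 -0.9391]
 [-0.0011 -0.9391  0.3437]
 [-1.      0.0011 -0.0002]]
```

View pics/t1.png

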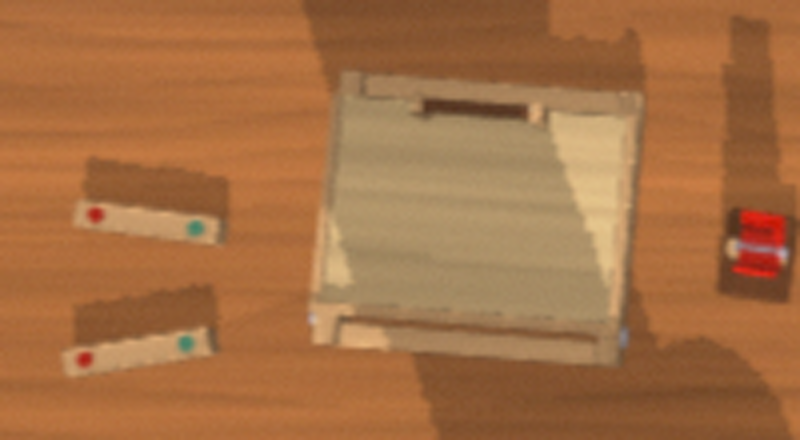

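View pics/t2.png

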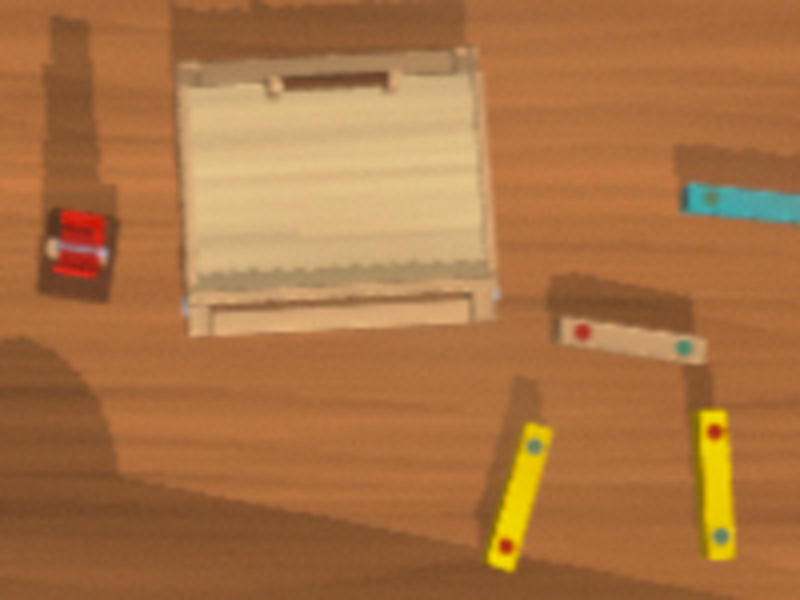

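View pics/s1.png

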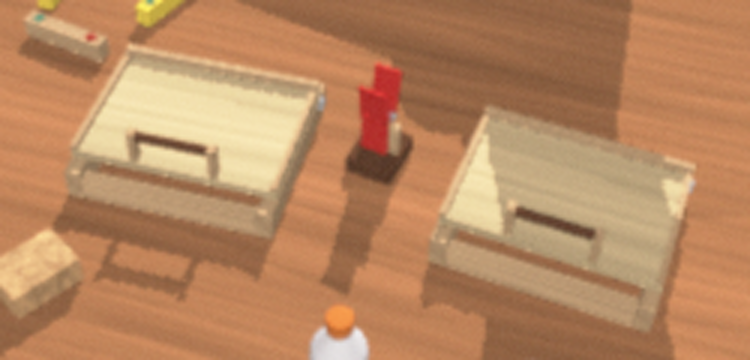

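```bash
cat > meas.py <<'E'
from rig import *
from h import *
def blob(c,x0,y0,x1,y1,f):
    im=c["pixels"][y0:y1,x0:x1].astype(int); m=f(im).astype(np.uint8)
    n,l,st,ce=cv2.connectedComponentsWithStats(m)
    if n<2: return None
    k=1+np.argmax(st[1:,4]); ys,xs=np.where(l==k)
    pts=np.stack([xs+x0,ys+y0],1).astype(float); mu=pts.mean(0)
    w,v=np.linalg.eigh(np.cov((pts-mu).T)); return mu,v[:,1],2*np.sqrt(3*w),len(xs)
dark=lambda im:(im.sum(2)<230)
E
python3 - <<'E'
from meas import *
c=capture("top"); s=capture("scene")
for nm,bt,bs in(("L",(205,168,255,182),(365,212,410,235)),("R",(345,163,385,176),(238,190,278,205))):
    a=blob(c,*bt,dark);b=blob(s,*bs,dark)
    print(nm,a,b); 
    p,e=tri(c,a[0],s,b[0]); print("tri",p,e,"onz top",onz(c,*a[0],.075),"scene",onz(s,*b[0],.075))
    for cc,q in((c,a),(s,b)):
        P=onz(cc,*(q[0]+10*q[1]),.075)-onz(cc,*(q[0]-10*q[1]),.075); print(" rod dir deg",np.degrees(np.arctan2(P[1],P[0])))
f=lambda im:(im[...,0]>120)&(im[...,1]<60)
a=blob(c,285,195,315,225,f);b=blob(s,310,165,345,210,f);print("clip",a,b,tri(c,a[0],s,b[0]))
E
```

```text
L (array([227.6944, 176.5556]), array([-0.9977, -0.0684]), array([ 2.877 , 24.8174]), 72) (array([384.9231, 224.0513]), array([-0.9562, -0.2926]), array([ 1.6701, 25.4672]), 39)
tri [0.6105 0.1775 0.0747] 0.001604377793707065 onz top [0.6103 0.1782 0.075 ] scene [0.611  0.1767 0.075 ]
 rod dir deg 86.49135534620652
 rod dir deg -93.75593620277937
R (array([366.5, 169. ]), array([1., 0.]), array([ 0.    , 18.4932]), 18) (array([246.5, 196. ]), array([1., 0.]), array([0.    , 2.4495]), 2)
tri [ 0.6371 -0.202   0.0778] 0.019216887150747812 onz top [ 0.6338 -0.1934  0.075 ] scene [ 0.6369 -0.2131  0.075 ]
 rod dir deg -89.54849515574197
 rod dir deg 109.23708018913113
clip (array([300.4713, 206.5747]), array([-0.98 , -0.199]), array([ 7.3582, 11.6634]), 87) (array([325.7342, 186.3924]), array([-0.1933,  0.9811]), array([ 9.4676, 26.9368]), 237) (array([ 0.5301, -0.0151,  0.0785]), np.float64(0.005172709224199934))
```

Run:
```python
from meas import *
c=capture("top"); s=capture("scene")
for thr in(260,290,320):
  dk=lambda im:(im.sum(2)<thr)
  a=blob(c,350,165,377,174,dk);b=blob(s,245,192,270,205,dk)
  print(a,b,tri(c,a[0],s,b[0]),onz(c,*a[0],.075),onz(s,*b[0],.075))
  for cc,q in((c,a),(s,b)):
        P=onz(cc,*(q[0]+10*q[1]),.075)-onz(cc,*(q[0]-10*q[1]),.075); print(" rod dir deg",np.degrees(np.arctan2(P[1],P[0])))
# board corners (top view, outer)
def P(l,z): return [onz(c,110+u/4,150+v/4,z) for u,v in l]
L=P([(336,84),(642,96)],.05);print("L far edge",L, np.degrees(np.arctan2(*(L[0]-L[1])[[1,0]])))
L=P([(312,340),(620,362)],.035);print("L near",L, np.degrees(np.arctan2(*(L[0]-L[1])[[1,0]])))
def P(l,z): return [onz(c,280+u/4,150+v/4,z) for u,v in l]
L=P([(178,66),(478,50)],.05);print("R far edge",L, np.degrees(np.arctan2(*(L[0]-L[1])[[1,0]])))
L=P([(188,334),(495,317)],.035);print("R near",L, np.degrees(np.arctan2(*(L[0]-L[1])[[1,0]])))
L=P([(63,272),(100,276),(60,214),(104,216),(38,292),(106,300),(80,254)],.02);print("clip",L)
keys={"k1":((110+95/4,150+214/4),(110+196/4,150+228/4)),"k2":((110+85/4,150+359/4),(110+186/4,150+343/4)),"k3":((280+582/4,150+331/4),(280+684/4,150+347/4))}
for k,(r,g) in keys.items():
    r=onz(c,*r,.024);g=onz(c,*g,.024);print(k,(r+g)/2,np.degrees(np.arctan2(*(r-g)[[1,0]])),np.linalg.norm(r-g))
```

```text
(array([364.2542, 169.339 ]), array([-0.9995,  0.0324]), array([ 2.2963, 27.2039]), 59) (array([255.5   , 197.3667]), array([-0.98  , -0.1991]), array([ 1.3951, 25.5351]), 30) (array([ 0.6329, -0.1874,  0.0744]), np.float64(4.8099481249696684e-05)) [ 0.6328 -0.1874  0.075 ] [ 0.6335 -0.1871  0.075 ]
 rod dir deg 92.33583491119295
 rod dir deg -86.24782380428566
(array([363.5065, 169.4805]), array([-0.9983,  0.0582]), array([ 2.9329, 26.3638]), 77) (array([256.2667, 197.4889]), array([-0.9799, -0.1997]), array([ 1.932 , 23.6933]), 45) (array([ 0.6325, -0.1853,  0.0742]), np.float64(0.00020527781404059531)) [ 0.6324 -0.1853  0.075 ] [ 0.6332 -0.1848  0.075 ]
 rod dir deg 93.83596666819099
 rod dir deg -86.29727367021496
(array([363.7667, 169.5333]), array([-0.9992,  0.0388]), array([ 3.5102, 25.3314]), 90) (array([256.    , 197.4082]), array([-0.9814, -0.192 ]), array([ 2.2207, 23.9902]), 49) (array([ 0.6324, -0.1861,  0.0741]), np.float64(4.40010863994154e-05)) [ 0.6323 -0.186   0.075 ] [ 0.6332 -0.1857  0.075 ]
 rod dir deg 92.70426814153781
 rod dir deg -85.7146709844491
L far edge [array([0.629 , 0.2754, 0.05  ]), array([0.6224, 0.0661, 0.05  ])] 88.17876773813877
L near [array([0.455 , 0.2887, 0.035 ]), array([0.4419, 0.0789, 0.035 ])] 86.40128776781295
R far edge [array([ 0.6443, -0.0812,  0.05  ]), array([ 0.657 , -0.2864,  0.05  ])] 93.54957391520479
R near [array([ 0.4622, -0.0893,  0.035 ]), array([ 0.4754, -0.2981,  0.035 ])] 93.62859447982912
clip [array([ 0.5049, -0.0032,  0.02  ]), array([ 0.5023, -0.0288,  0.02  ]), array([ 0.5451, -0.0006,  0.02  ]), array([ 0.544 , -0.0311,  0.02  ]), array([0.4909, 0.0139, 0.02  ]), array([ 0.4858, -0.0331,  0.02  ]), array([ 0.5174, -0.0148,  0.02  ])]
k1 [0.5365 0.4099 0.024 ] 82.57881793441143 0.0708992300762261
k2 [0.447  0.4122 0.024 ] 99.49587137819638 0.06964193008865441
k3 [ 0.4618 -0.3944  0.024 ] 81.52424218403837 0.07034338414682594
```

arm_command(
  series=[0,0,0,0.143,0,0,1,0,0,0,0.143,0,0,1,0,0,0,0.143,0,0,1,0,0,0,0.143,0,0,1,0,0,0,0.143,0,0,1,0,0,0,0.143,0,0,1,0,0,0,0.143,0,0,1,0,0,0,0.143,0,0,1,0,0,0,0.143,0,0,1],
)

```text
time_s: 1.3
tcp_pos: [0.2318, 0.6336, 0.2311]
tcp_rot: [-1.123, 1.262, 1.123]
wrist_force: [0.5, 0.3, 0.5]
opening: 0.0854
```

```bash
cat > go.py <<'E'
import sys
from rig import *
from h import *
def go(x,y,z,deg):
    s=observe(); d,r=delta(s,[x,y,z],toolR(np.radians(deg)))
    print("t",s["time_s"],"tcp",s["tcp_pos"],"open",s["opening"],"F",s["wrist_force"],"q",s["joint_positions"]); print("delta tool",d,"rot",r)
if __name__=="__main__": go(*map(float,sys.argv[1:5]))
E
python3 go.py .6105 .1775 .16 176.4
```

```text
t 1.3 tcp [0.2318 0.6336 0.2311] open 0.08540590159935788 F [0.5338 0.3338 0.5368] q [ 1.5081  0.3586  0.0114 -0.0004 -1.2241 -1.6243]
delta tool [ 0.0711 -0.4291 -0.4091] rot [-0.0535 -0.0004 -0.0003]
```

arm_command(
  series=[0.005,-0.036,-0.034,-0.009,0,0,1,0.005,-0.036,-0.034,-0.009,0,0,1,0.005,-0.036,-0.034,-0.009,0,0,1,0.005,-0.036,-0.034,-0.009,0,0,1,0.005,-0.036,-0.034,-0.009,0,0,1,0.005,-0.036,-0.034,0,0,0,1,0.005,-0.036,-0.034,0,0,0,1,0.005,-0.036,-0.034,0,0,0,1,0.005,-0.036,-0.034,0,0,0,1,0.005,-0.036,-0.034,0,0,0,1,0.005,-0.036,-0.034,0,0,0,1,0.005,-0.034,-0.034,0,0,0,1],
)

```text
time_s: 2.5
tcp_pos: [0.6277, 0.1891, 0.1718]
tcp_rot: [-1.159, 1.233, 1.16]
wrist_force: [1.3, 1.3, 0.6]
opening: 0.0856
```

```bash
python3 go.py .6105 .1775 .06 176.4
```

```text
t 2.5 tcp [0.6277 0.1891 0.1718] open 0.08563873436724774 F [1.2643 1.2681 0.6279] q [ 0.5884  0.3645 -0.1187 -0.0021 -1.0814 -0.6532]
delta tool [ 0.1117  0.0168 -0.0133] rot [-0.0029  0.0052  0.0037]
```

arm_command(
  series=[0.02,0.006,-0.005,-0.003,0.005,0.004,0.6,0.03,0.006,-0.005,0,0,0,0.6,0.03,0.003,-0.003,0,0,0,0.6,0.02,0,0,0,0,0,0.6,0.008,0,0,0,0,0,0.6,0,0,0,0,0,0,0.6],
)

```text
time_s: 3.1
tcp_pos: [0.6167, 0.169, 0.0598]
tcp_rot: [-1.156, 1.242, 1.154]
wrist_force: [0.2, 0.1, -0.4]
opening: 0.0512
```

```bash
python3 go.py .6105 .1775 .06 176.4
python3 - <<'E'
from meas import *
s=capture("scene"); crop(s,320,130,180,140,4,"a1.png")
E
```

```text
t 3.1 tcp [0.6167 0.169  0.0598] open 0.05119867477346965 F [ 0.1634  0.0511 -0.3696] q [ 0.5727  0.4511 -0.2735  0.0013 -0.8454 -0.6468]
delta tool [-0.0002  0.0068  0.0081] rot [-0.0103 -0.0004  0.0012]
```

View pics/a1.png

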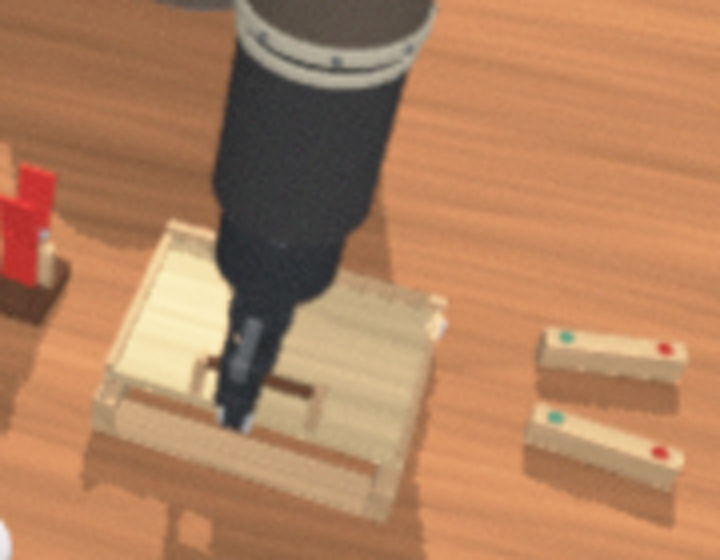

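arm_command(
  series=[0,0.006,0.008,-0.01,0,0,0.6,0,0,0,0,0,0,0.6,0,0,0,0,0,0,0,0,0,0,0,0,0,0,0,0,0,0,0,0,0,0,0,0,0,0,0,0,0,0,0,0,0,0,0,0],
)

```text
invalid input
```

```bash
python3 go.py .6105 .1775 .06 176.4
```

```text
t 3.15 tcp [0.617  0.1692 0.0605] open 0.05116127213430167 F [-0.5513 -0.5514 -1.2903] q [ 0.5728  0.4504 -0.2728  0.0015 -0.8459 -0.6468]
delta tool [0.0005 0.0071 0.0078] rot [-0.0102  0.0001  0.002 ]
```

Wrong number count (50 numbers); resend.

arm_command(
  series=[0,0.006,0.008,-0.01,0,0,0.6,0,0,0,0,0,0,0.6,0,0,0,0,0,0,0,0,0,0,0,0,0,0,0,0,0,0,0,0,0,0,0,0,0,0,0,0,0,0,0,0,0,0,0],
)

```text
time_s: 3.85
tcp_pos: [0.6093, 0.1809, 0.0652]
tcp_rot: [-1.163, 1.234, 1.164]
wrist_force: [3.2, -0.6, -5.8]
opening: 0.0076
```

```bash
python3 go.py .6105 .1775 .06 176.4
```

```text
t 3.85 tcp [0.6093 0.1809 0.0652] open 0.007593629442941235 F [ 3.215  -0.5874 -5.7521] q [ 0.5942  0.4388 -0.2781 -0.002  -0.8505 -0.6542]
delta tool [ 0.0052 -0.0014 -0.0033] rot [0.0015 0.0033 0.0018]
```

arm_command(
  series=[-0.007,0.0025,0,0,0,0,0,-0.007,0.0025,0,0,0,0,0,-0.007,0.0025,0,0,0,0,0,-0.0065,0.0035,0,0,0,0,0,-0.0065,0.0035,0,0,0,0,0,-0.0065,0.0035,0,0,0,0,0,-0.006,0.0045,0,0,0,0,0,-0.006,0.0045,0,0,0,0,0],
)

```text
time_s: 4.65
tcp_pos: [0.5839, 0.1825, 0.1175]
tcp_rot: [-1.162, 1.231, 1.161]
wrist_force: [4.4, 0.3, -8.5]
opening: 0.0072
```

```bash
python3 go.py .6105 .1775 .06 176.4;python3 - <<'E'
from meas import *
s=capture("scene"); crop(s,320,130,180,140,4,"a2.png")
E
```

```text
t 4.65 tcp [0.5839 0.1825 0.1175] open 0.007230896663258372 F [ 4.4223  0.3448 -8.4719] q [ 0.6216  0.3466 -0.2851 -0.0002 -0.9325 -0.6844]
delta tool [ 0.0576 -0.0266 -0.0035] rot [-0.0001  0.0043  0.005 ]
```

View pics/a2.png

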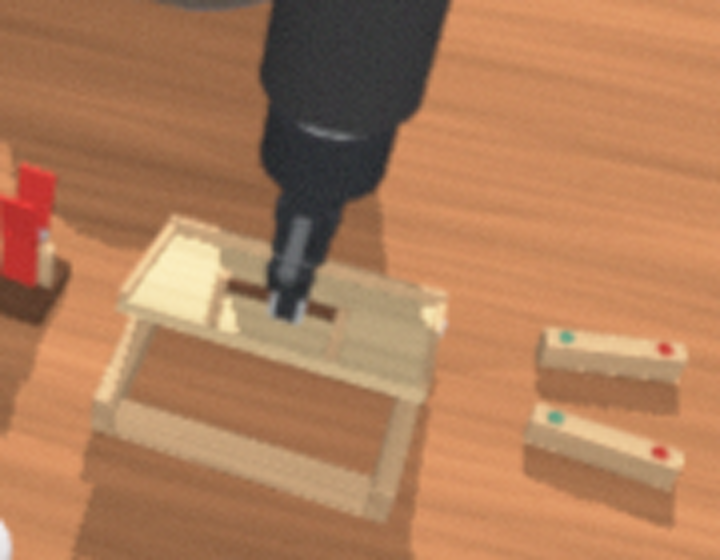

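arm_command(
  series=[-0.006,0.0045,0,0,0,0,0,-0.0053,0.0053,0,0,0,0,0,-0.0053,0.0053,0,0,0,0,0,-0.0053,0.0053,0,0,0,0,0,-0.0045,0.006,0,0,0,0,0,-0.0045,0.006,0,0,0,0,0,-0.004,0.006,0,0,0,0,0,-0.002,0.003,0,0,0,0,0],
)

```text
time_s: 5.5
tcp_pos: [0.5431, 0.1854, 0.156]
tcp_rot: [-1.164, 1.224, 1.157]
wrist_force: [46.3, -7.6, -54.8]
opening: 0.0069
```

```bash
python3 go.py .6105 .1775 .06 176.4
```

```text
t 5.5 tcp [0.5431 0.1854 0.156 ] open 0.006931659706323815 F [ 46.3274  -7.6481 -54.8497] q [ 0.6719  0.2464 -0.3323  0.0038 -0.9783 -0.7366]
delta tool [ 0.0968 -0.0666 -0.0043] rot [0.0003 0.0069 0.0123]
```

arm_command(
  series=[0.0015,-0.002,0,0,0,0,0.5,0,0,0,0,0,0,0.5,0,0,0,0,0,0,0.5,-0.02,0,0,0,0,0,0.5,-0.03,0,0,0,0,0,0.5,-0.03,0,0,0,0,0,0.5,0,0,0,0,0,0,0.5,0,0,0,0,0,0,0.5,0,0,0,0,0,0,0.5,0,0,0,0,0,0,0.5],
)

```text
time_s: 6.5
tcp_pos: [0.5399, 0.183, 0.2421]
tcp_rot: [-1.166, 1.226, 1.159]
wrist_force: [-0.1, 0.1, -0.3]
opening: 0.0427
```

```bash
python3 go.py .54 .1815 .15 176.4;python3 - <<'E'
from meas import *
s=capture("scene"); crop(s,320,130,180,140,4,"a3.png")
E
```

```text
t 6.5 tcp [0.5399 0.183  0.2421] open 0.042689141776698886 F [-0.1301  0.0953 -0.272 ] q [ 0.6724  0.1724 -0.2188  0.0038 -1.1681 -0.7346]
delta tool [ 0.0921  0.0008 -0.002 ] rot [0.0022 0.0051 0.0109]
```

View pics/a3.png

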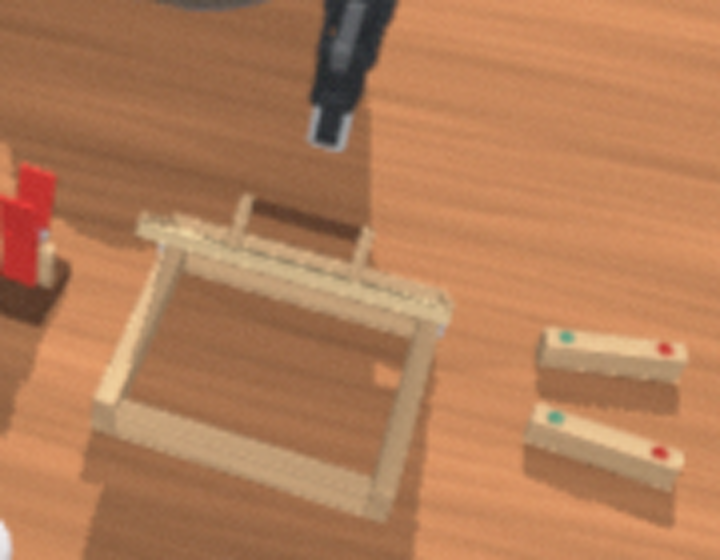

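arm_command(
  series=[0.03,-0.002,-0.002,0,0.005,0.011,0.5,0.03,-0.002,0,0,0,0,0.5,0.025,0,0,0,0,0,0.5,0.009,0,0,0,0,0,0.5,0,0,0,0,0,0,0,0,0,0,0,0,0,0,0,0,0,0,0,0,0,0,0,0,0,0,0,0],
)

```text
time_s: 7.35
tcp_pos: [0.5436, 0.1803, 0.1442]
tcp_rot: [-1.164, 1.241, 1.165]
wrist_force: [3.9, -1.1, -10.0]
opening: 0.0076
```

```bash
python3 go.py .6105 .1775 .06 176.4
```

```text
t 7.35 tcp [0.5436 0.1803 0.1442] open 0.0075931636140426995 F [  3.8972  -1.0594 -10.0179] q [ 0.6616  0.2664 -0.3333 -0.0002 -0.9748 -0.7224]
delta tool [ 0.084  -0.0672  0.0015] rot [ 0.002  -0.0023 -0.0029]
```

arm_command(
  series=[0.0045,-0.006,0,0,0,0,0,0.0045,-0.006,0,0,0,0,0,0.0045,-0.006,0,0,0,0,0,0.0053,-0.0053,0,0,0,0,0,0.0053,-0.0053,0,0,0,0,0,0.0053,-0.0053,0,0,0,0,0,0.006,-0.0045,0,0,0,0,0,0.006,-0.0045,0,0,0,0,0,0.006,-0.0045,0,0,0,0,0,0.0065,-0.0035,0,0,0,0,0,0.0065,-0.0035,0,0,0,0,0,0.0065,-0.0035,0,0,0,0,0],
)

```text
time_s: 8.55
tcp_pos: [0.5969, 0.1766, 0.0894]
tcp_rot: [-1.161, 1.243, 1.172]
wrist_force: [-7.6, 1.4, 5.2]
opening: 0.0076
```

```bash
python3 go.py .6105 .1775 .06 176.4
```

```text
t 8.55 tcp [0.5969 0.1766 0.0894] open 0.007567718954800044 F [-7.5991  1.3686  5.2179] q [ 0.5978  0.3995 -0.2746 -0.0064 -0.9037 -0.6533]
delta tool [ 0.0293 -0.0138  0.0017] rot [ 0.0034 -0.0004 -0.0087]
```

arm_command(
  series=[0.007,-0.003,0,0,0,0,0,0.007,-0.003,0,0,0,0,0,0.007,-0.003,0,0,0,0,0,0.007,-0.002,0,0,0,0,0,0.007,-0.002,0,0,0,0,0,0.003,0,0,0,0,0,0],
)

```text
time_s: 9.15
tcp_pos: [0.609, 0.1759, 0.059]
tcp_rot: [-1.162, 1.243, 1.173]
wrist_force: [-10.9, -1.3, 24.6]
opening: 0.0077
```

```bash
python3 go.py .6105 .1775 .06 176.4
```

```text
t 9.15 tcp [0.609  0.1759 0.059 ] open 0.007716224068057898 F [-10.9497  -1.3006  24.6455] q [ 0.5853  0.4496 -0.275  -0.0071 -0.854  -0.6386]
delta tool [-0.001  -0.0014  0.0017] rot [ 0.0048 -0.0003 -0.0094]
```

arm_command(
  series=[0.001,0,0,0,0,0,0,0,0,0,0,0,0,0,0,0,0,0,0,0,0.5,0,0,0,0,0,0,0.5,-0.02,0,0,0,0,0,0.5,-0.03,0,0,0,0,0,0.5,-0.04,0,0,0,0,0,0.5,-0.04,0.02,0,0,0,0,0.5],
)

```text
time_s: 9.95
tcp_pos: [0.5917, 0.1765, 0.1894]
tcp_rot: [-1.163, 1.248, 1.174]
wrist_force: [0.5, 0.8, 0.1]
opening: 0.0422
```

```bash
python3 go.py .6325 -.186 .16 183.6;python3 - <<'E'
from meas import *
s=capture("scene"); crop(s,320,130,180,140,4,"a4.png")
b=blob(s,365,212,410,235,dark);print(b, b and onz(s,*b[0],.075))
E
```

```text
t 9.95 tcp [0.5917 0.1765 0.1894] open 0.0422164688386975 F [0.5377 0.8033 0.0595] q [ 0.603   0.3019 -0.1675 -0.0047 -1.1134 -0.6587]
delta tool [ 0.0301 -0.062  -0.3594] rot [-0.1206 -0.0033 -0.0122]
(array([384.931 , 223.9655]), array([-0.9561, -0.2931]), array([ 1.3629, 23.5356]), 29) [0.6107 0.1767 0.075 ]
```

View pics/a4.png

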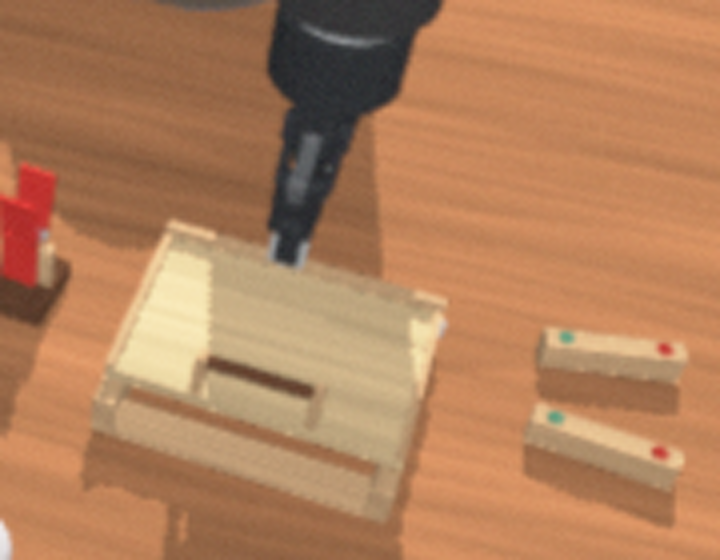

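arm_command(
  series=[0,-0.006,-0.036,-0.024,-0.003,-0.012,0.6,0,-0.006,-0.036,-0.024,0,0,0.6,0,-0.006,-0.036,-0.024,0,0,0.6,0,-0.006,-0.036,-0.024,0,0,0.6,0,-0.006,-0.036,-0.024,0,0,0.6,0,-0.004,-0.036,0,0,0,0.6,0,-0.003,-0.036,0,0,0,0.6,0,-0.003,-0.036,0,0,0,0.6,0,-0.003,-0.036,0,0,0,0.6,0.01,0,-0.036,0,0,0,0.6,0,0,0,0,0,0,0.6],
)

```text
time_s: 11.1
tcp_pos: [0.6578, -0.1922, 0.1972]
tcp_rot: [-1.278, 1.14, 1.242]
wrist_force: [-0.4, 0.8, -0.8]
opening: 0.0512
```

```bash
python3 go.py .6325 -.186 .06 183.6
```

```text
t 11.1 tcp [ 0.6578 -0.1922  0.1972] open 0.0512391464441893 F [-0.3854  0.7961 -0.7793] q [-0.0051  0.3771 -0.0365 -0.0089 -1.1213  0.0869]
delta tool [0.1362 0.0297 0.0074] rot [0.0153 0.0053 0.0364]
```

arm_command(
  series=[0.02,0.01,0.003,0.015,0.005,0.036,0.6,0.03,0.01,0.002,0,0,0,0.6,0.03,0.003,0,0,0,0,0.6,0.03,0,0,0,0,0,0.6,0.02,0,0,0,0,0,0.6,0,0,0,0,0,0,0.6],
)

```text
time_s: 11.7
tcp_pos: [0.6363, -0.1878, 0.0633]
tcp_rot: [-1.257, 1.179, 1.251]
wrist_force: [-0.5, 1.2, -0.2]
opening: 0.0513
```

```bash
python3 go.py .6325 -.186 .06 183.6;python3 - <<'E'
from meas import *
s=capture("scene"); crop(s,190,100,180,140,4,"b1.png")
E
```

```text
t 11.7 tcp [ 0.6363 -0.1878  0.0633] open 0.05127708800549164 F [-0.4608  1.2375 -0.1619] q [ 0.0076  0.4786 -0.2159  0.003  -0.8731  0.0518]
delta tool [0.0033 0.0037 0.0021] rot [-0.0015 -0.0024  0.0031]
```

View pics/b1.png

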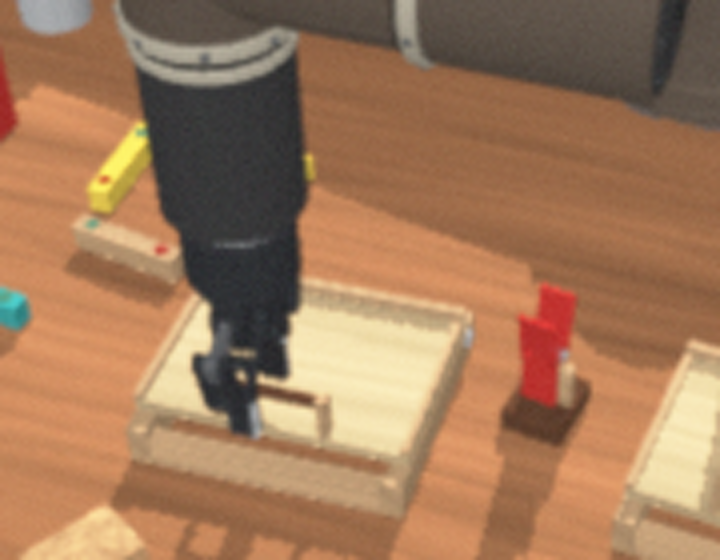

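arm_command(
  series=[0.003,0.004,0.003,0,0,0,0.6,0,0,0,0,0,0,0,0,0,0,0,0,0,0,0,0,0,0,0,0,0,0,0,0,0,0,0,0,0,0,0,0,0,0,0],
)

```text
time_s: 12.35
tcp_pos: [0.6306, -0.1844, 0.0665]
tcp_rot: [-1.259, 1.179, 1.251]
wrist_force: [-1.0, 0.4, -2.1]
opening: 0.0076
```

```bash
python3 go.py .6325 -.186 .06 183.6
```

```text
t 12.35 tcp [ 0.6306 -0.1844  0.0665] open 0.007551816929605147 F [-1.034   0.3651 -2.068 ] q [ 0.0136  0.4661 -0.2292  0.004  -0.8723  0.0461]
delta tool [ 0.0065 -0.0018 -0.0017] rot [-0.0006 -0.0032  0.003 ]
```

arm_command(
  series=[-0.007,0.0025,0,0,0,0,0,-0.007,0.0025,0,0,0,0,0,-0.007,0.0025,0,0,0,0,0,-0.0065,0.0035,0,0,0,0,0,-0.0065,0.0035,0,0,0,0,0,-0.0065,0.0035,0,0,0,0,0,-0.006,0.0045,0,0,0,0,0,-0.006,0.0045,0,0,0,0,0,-0.006,0.0045,0,0,0,0,0,-0.0053,0.0053,0,0,0,0,0,-0.0053,0.0053,0,0,0,0,0],
)

```text
time_s: 13.45
tcp_pos: [0.5848, -0.187, 0.1405]
tcp_rot: [-1.258, 1.179, 1.25]
wrist_force: [-0.8, -1.9, -7.2]
opening: 0.0075
```

```bash
python3 go.py .6325 -.186 .06 183.6
```

```text
t 13.45 tcp [ 0.5848 -0.187   0.1405] open 0.007526523013870282 F [-0.8229 -1.8723 -7.2292] q [ 0.0097  0.3283 -0.2538  0.0028 -0.985   0.0499]
delta tool [ 0.0807 -0.0474 -0.0017] rot [-0.0017 -0.0026  0.0036]
```

arm_command(
  series=[-0.005,0.0058,0,0,0,0,0,-0.0045,0.006,0,0,0,0,0,-0.004,0.006,0,0,0,0,0,-0.002,0.003,0,0,0,0,0],
)

```text
time_s: 13.85
tcp_pos: [0.5648, -0.1881, 0.1565]
tcp_rot: [-1.26, 1.174, 1.245]
wrist_force: [27.6, -9.7, -44.4]
opening: 0.007
```

```bash
python3 go.py .6325 -.186 .06 183.6
```

```text
t 13.85 tcp [ 0.5648 -0.1881  0.1565] open 0.00696918000058697 F [ 27.5974  -9.7193 -44.3725] q [ 0.0077  0.2816 -0.281   0.002  -0.9981  0.052 ]
delta tool [ 0.0972 -0.0667 -0.0018] rot [-0.0021 -0.0022  0.01  ]
```

arm_command(
  series=[0.0015,-0.002,0,0,0,0,0.5,0,0,0,0,0,0,0.5,0,0,0,0,0,0,0.5,-0.02,0,0,0,0,0,0.5,-0.03,0,0,0,0,0,0.5,-0.03,0,0,0,0,0,0.5],
)

```text
time_s: 14.45
tcp_pos: [0.5631, -0.1877, 0.2355]
tcp_rot: [-1.257, 1.179, 1.251]
wrist_force: [-0.1, 0.2, -0.1]
opening: 0.0428
```

```bash
python3 go.py .6325 -.186 .06 183.6;python3 - <<'E'
from meas import *
s=capture("scene"); crop(s,190,100,180,140,4,"b2.png")
E
```

```text
t 14.45 tcp [ 0.5631 -0.1877  0.2355] open 0.0428281832600047 F [-0.0924  0.1787 -0.141 ] q [ 0.0086  0.2208 -0.1719  0.0021 -1.1749  0.0522]
delta tool [ 0.1757 -0.0689 -0.0022] rot [-0.0012 -0.0021  0.0031]
```

View pics/b2.png

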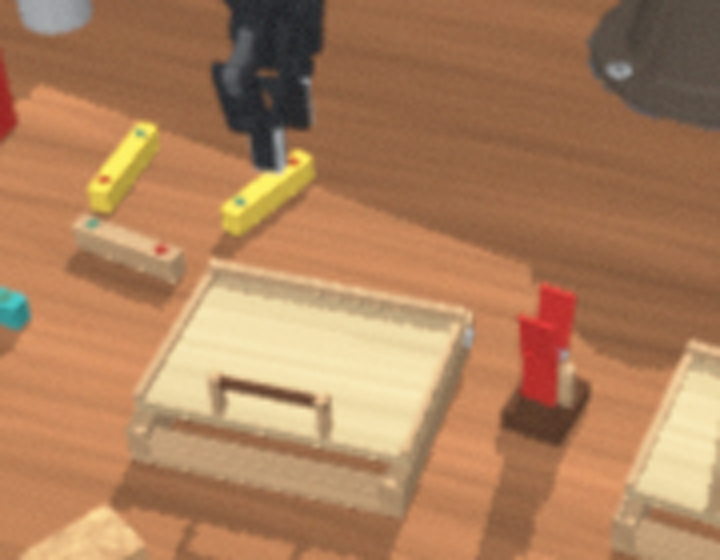

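Run:
```python
from meas import *
c=capture("top"); s=capture("scene")
crop(c,285,190,32,40,16,"c1.png"); crop(s,305,160,45,55,12,"c2.png")
```

```text
(no output)
```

View pics/c1.png

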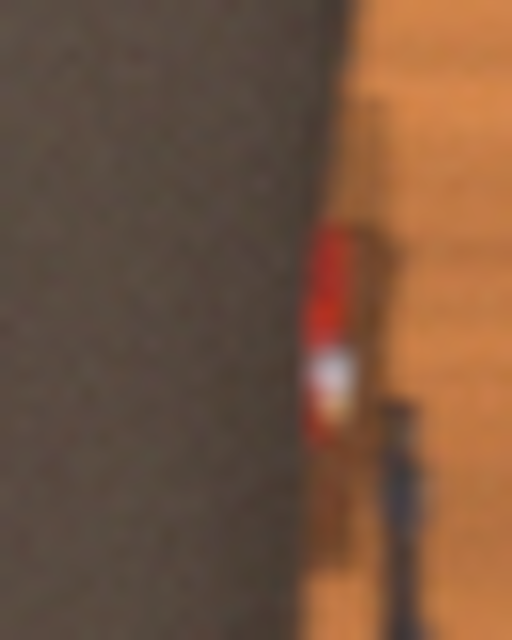

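View pics/c2.png

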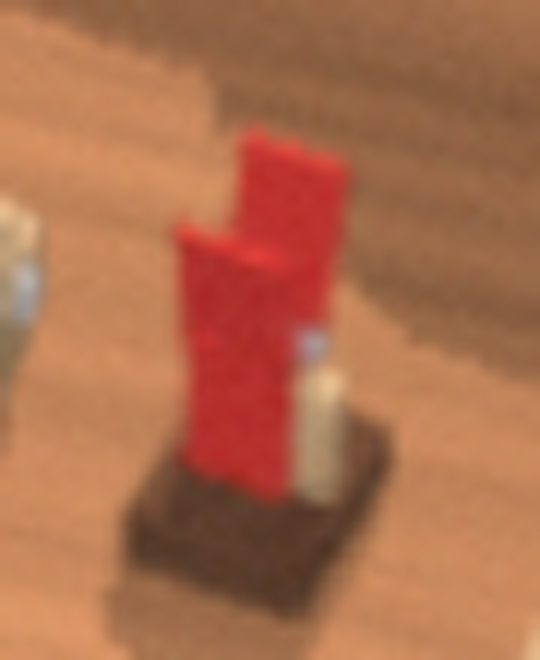

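Run:
```python
from meas import *
s=capture("scene")
def q(u,v,z): return onz(s,305+u/12,160+v/12,z)
A,B=q(180,234,.11),q(288,264,.11);C,D=q(248,137,.11),q(346,165,.11)
print(A,B,C,D); print("mid",(A+B+C+D)/4); 
f=(A+B)/2-(C+D)/2; print("across",f,np.linalg.norm(f),np.degrees(np.arctan2(f[1],f[0])))
for e in(B-A,D-C): print("wid",np.linalg.norm(e),np.degrees(np.arctan2(e[1],e[0])))
# block top face corners
for u,v in((130,540),(295,600),(388,445)): print(q(u,v,.02))
```

```text
[ 0.5395 -0.0278  0.11  ] [ 0.5409 -0.0009  0.11  ] [ 0.5017 -0.0227  0.11  ] [0.5034 0.0024 0.11  ]
mid [ 0.5214 -0.0122  0.11  ]
across [ 0.0377 -0.0042  0.    ] 0.03788514240351538 -6.34832035713132
wid 0.026964739791308204 87.04095588151277
wid 0.025103784573805635 85.96287054276134
[ 0.5565 -0.0326  0.02  ]
[0.5623 0.0116 0.02  ]
[0.504  0.0187 0.02  ]
```

arm_command(
  series=[0,0.006,0.036,0.05,0,0,0.7,0,0.006,0.036,0.05,0,0,0.7,0,0.006,0.036,0.05,0,0,0.7,0.02,0.008,0.036,0,0,0,0.7,0.02,0.008,0.03,0,0,0,0.7,0,0,0,0,0,0,0.7],
)

```text
time_s: 15.25
tcp_pos: [0.5302, -0.0088, 0.1889]
tcp_rot: [-1.137, 1.258, 1.135]
wrist_force: [-0.3, -0.6, -0.1]
opening: 0.0597
```

```bash
python3 go.py .521 -.012 .07 175
```

```text
t 15.25 tcp [ 0.5302 -0.0088  0.1889] open 0.05974303889815436 F [-0.3178 -0.6372 -0.0729] q [ 0.355   0.1551 -0.3674  0.0023 -1.0505 -0.4558]
delta tool [ 0.1189  0.0087 -0.0038] rot [-0.0123 -0.0028 -0.0011]
```

arm_command(
  series=[0.02,0.005,-0.003,-0.012,-0.003,0,0.7,0.03,0.004,-0.001,0,0,0,0.7,0.025,0,0,0,0,0,0.7,0.02,0,0,0,0,0,0.7,0.015,0,0,0,0,0,0.7,0.005,0,0,0,0,0,0.7,0,0,0,0,0,0,0.7],
)

```text
time_s: 15.95
tcp_pos: [0.5172, -0.014, 0.0677]
tcp_rot: [-1.146, 1.255, 1.151]
wrist_force: [-0.7, -0.4, -0.5]
opening: 0.0598
```

```bash
python3 go.py .521 -.012 .07 175;python3 - <<'E'
from meas import *
s=capture("scene"); crop(s,290,130,75,75,8,"c3.png")
E
```

```text
t 15.95 tcp [ 0.5172 -0.014   0.0677] open 0.05979454254233999 F [-0.6667 -0.3823 -0.4805] q [ 0.3528  0.2769 -0.5352  0.0001 -0.7664 -0.4366]
delta tool [-0.0023 -0.0036  0.0023] rot [ 0.0035 -0.0034 -0.007 ]
```

View pics/c3.png

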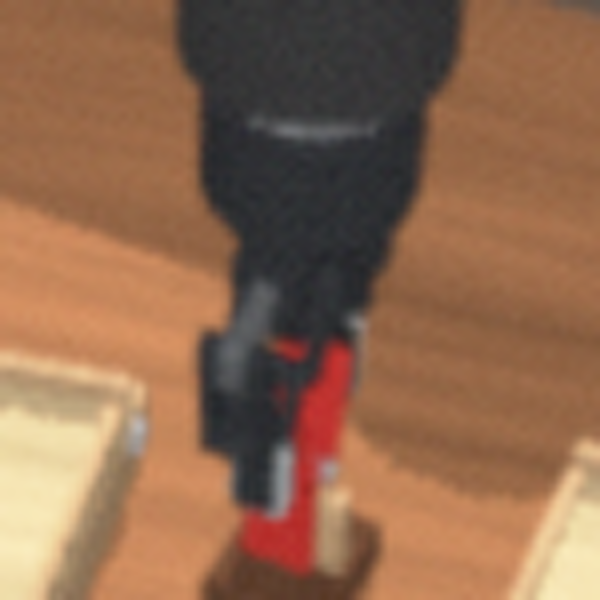

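arm_command(
  series=[0,-0.004,0.002,0,0,-0.007,0.7,0,0,0,0,0,0,0.3,0,0,0,0,0,0,0.3,0,0,0,0,0,0,0,0,0,0,0,0,0,0,0,0,0,0,0,0,0,0,0,0,0,0,0,0],
)

```text
time_s: 16.7
tcp_pos: [0.5191, -0.0129, 0.0724]
tcp_rot: [-1.149, 1.252, 1.146]
wrist_force: [-1.4, -0.9, -1.0]
opening: 0.0266
```

```bash
python3 go.py .521 -.012 .07 175
```

```text
t 16.7 tcp [ 0.5191 -0.0129  0.0724] open 0.026645602620850188 F [-1.3551 -0.8613 -0.9801] q [ 0.3556  0.27   -0.5325  0.0039 -0.7711 -0.4428]
delta tool [ 0.0024 -0.0019  0.0011] rot [ 0.0029 -0.0036 -0.0014]
```

arm_command(
  series=[-0.01,0,0,0,0,0,0,-0.02,0,0,0,0,0,0,-0.03,0,0,0,0,0,0,-0.04,0,0,0,0,0,0,-0.03,0,0,0,0,0,0,0,0,0,0,0,0,0],
)

```text
time_s: 17.3
tcp_pos: [0.5216, -0.0124, 0.211]
tcp_rot: [-1.152, 1.249, 1.144]
wrist_force: [-0.2, -0.1, -0.5]
opening: 0.0265
```

```bash
python3 go.py .6325 -.186 .2 183.6;python3 - <<'E'
from meas import *
s=capture("scene"); crop(s,280,90,90,110,6,"c4.png")
E
```

```text
t 17.3 tcp [ 0.5216 -0.0124  0.211 ] open 0.026470222044081386 F [-0.2105 -0.0844 -0.4548] q [ 0.3563  0.1198 -0.3568  0.0054 -1.0936 -0.442 ]
delta tool [ 0.012  -0.1249 -0.1637] rot [-0.1461 -0.0042  0.0023]
```

View pics/c4.png

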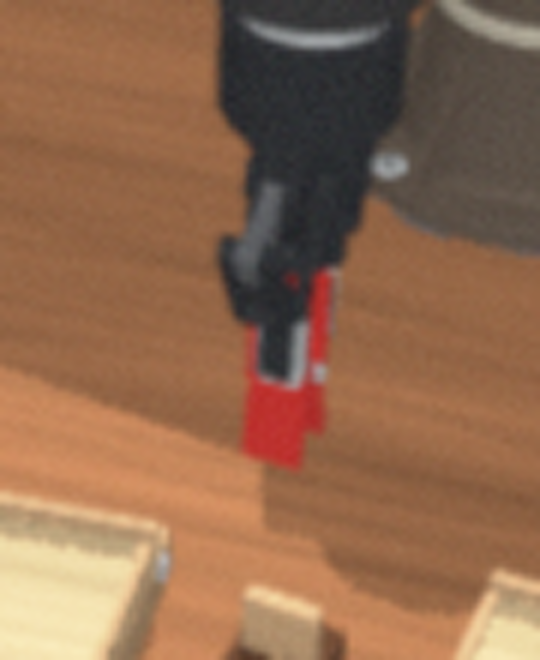

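arm_command(
  series=[0,-0.025,-0.033,-0.05,0,0,0,0,-0.025,-0.033,-0.05,0,0,0,0,-0.023,-0.033,-0.046,0,0,0,0,-0.02,-0.035,0,0,0,0,0,-0.015,-0.03,0,0,0,0,0,0,0,0,0,0,0],
)

```text
time_s: 17.95
tcp_pos: [0.6331, -0.1806, 0.2066]
tcp_rot: [-1.264, 1.176, 1.263]
wrist_force: [-0.5, -0.5, -1.7]
opening: 0.0266
```

```bash
python3 go.py .631 -.186 .155 183.6
```

```text
t 17.95 tcp [ 0.6331 -0.1806  0.2066] open 0.02664805708479888 F [-0.5273 -0.4612 -1.7238] q [ 0.0191  0.3474 -0.0632  0.0027 -1.1618  0.0533]
delta tool [ 0.0516  0.0024 -0.0051] rot [ 0.0107 -0.0024 -0.0016]
```

arm_command(
  series=[0.02,0.002,-0.005,0.011,-0.002,-0.002,0,0.02,0,0,0,0,0,0,0.008,0,0,0,0,0,0,0,0,0,0,0,0,0],
)

```text
time_s: 18.35
tcp_pos: [0.6301, -0.187, 0.1534]
tcp_rot: [-1.25, 1.184, 1.256]
wrist_force: [-0.6, 0.2, -0.7]
opening: 0.0264
```

```bash
python3 go.py .631 -.186 .104 183.6;python3 - <<'E'
from meas import *
s=capture("scene"); crop(s,220,120,75,95,8,"c5.png")
E
```

```text
t 18.35 tcp [ 0.6301 -0.187   0.1534] open 0.026374536991101045 F [-0.5873  0.1793 -0.6701] q [ 0.0075  0.3875 -0.1293 -0.0003 -1.0585  0.0518]
delta tool [ 0.0494 -0.0012  0.0009] rot [-0.0037  0.0005 -0.0044]
```

View pics/c5.png

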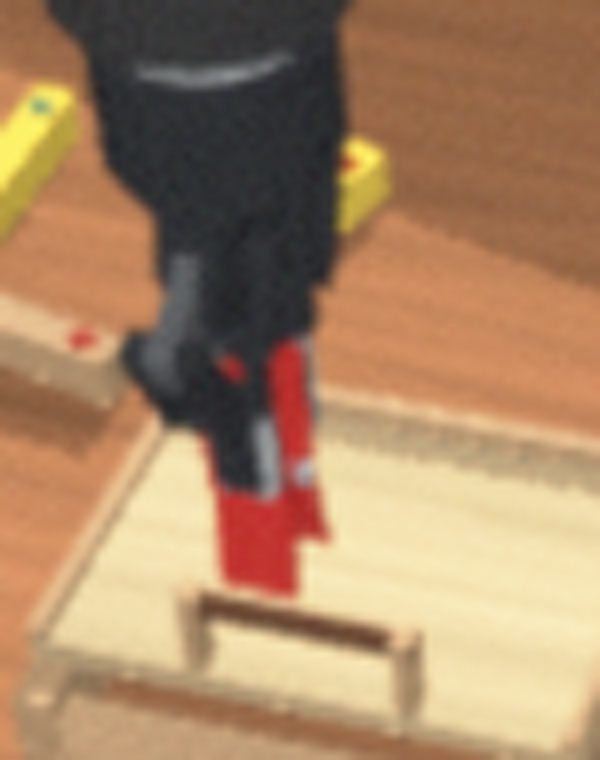

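Run:
```python
from meas import *
s=capture("scene"); 
for p in((.63,-.187,.153),(.63,-.187,.101),(.63,-.187,.075),(.6325,-.186,.075),(.64,-.187,.101)):
    print(p,(proj(s,p)-[220,120])*8)
```

```text
(0.63, -0.187, 0.153) [266.7602 449.1252]
(0.63, -0.187, 0.101) [281.3297 559.8331]
(0.63, -0.187, 0.075) [288.2333 612.2912]
(0.6325, -0.186, 0.075) [287.9007 617.7781]
(0.64, -0.187, 0.101) [269.2335 579.192 ]
```

arm_command(
  series=[0.01,-0.001,0.004,-0.003,0,-0.004,0,0.012,0,0,0,0,0,0,0.012,0,0,0,0,0,0,0.006,0,0,0,0,0,0,0,0,0,0,0,0,0],
)

```text
time_s: 18.95
tcp_pos: [0.6332, -0.1815, 0.1142]
tcp_rot: [-1.26, 1.173, 1.252]
wrist_force: [0.4, 0.4, -1.3]
opening: 0.0264
```

```bash
python3 go.py .631 -.183 .102 183.6;python3 - <<'E'
from meas import *
s=capture("scene"); crop(s,220,120,75,95,8,"c6.png")
E
```

```text
t 18.95 tcp [ 0.6332 -0.1815  0.1142] open 0.026449310244155432 F [ 0.4152  0.4124 -1.2808] q [ 0.0163  0.4188 -0.1791  0.0001 -0.9667  0.0483]
delta tool [ 0.0122  0.0024 -0.0013] rot [ 0.0018 -0.0004  0.0062]
```

View pics/c6.png

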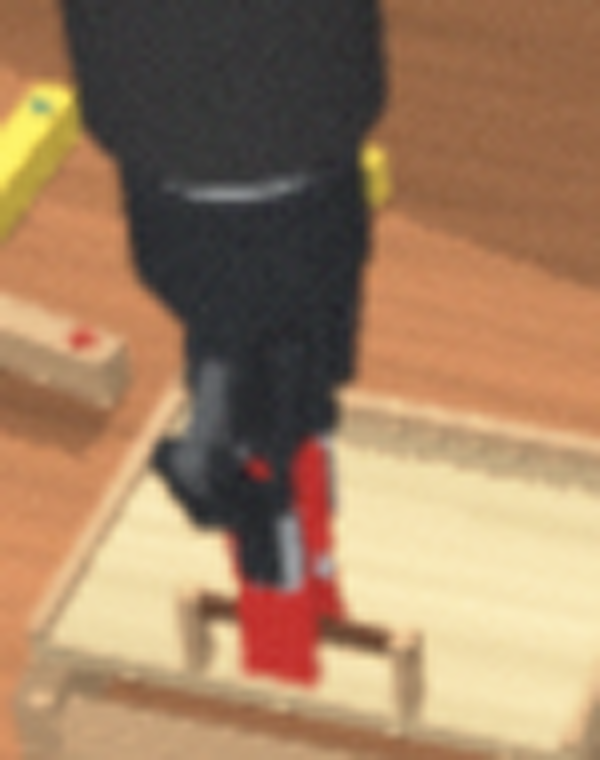

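arm_command(
  series=[0.006,0.002,0,0,0,0.006,0,0.005,0,0,0,0,0,0,0,0,0,0,0,0,0],
)

```text
time_s: 19.3
tcp_pos: [0.6317, -0.1819, 0.1033]
tcp_rot: [-1.258, 1.178, 1.255]
wrist_force: [-0.6, 0.5, -1.2]
opening: 0.0262
```

```bash
python3 go.py .631 -.183 .102 183.6
```

```text
t 19.3 tcp [ 0.6317 -0.1819  0.1033] open 0.02619150225643471 F [-0.6303  0.519  -1.2163] q [ 0.0161  0.4299 -0.1895  0.0009 -0.9502  0.048 ]
delta tool [ 0.0013  0.0008 -0.001 ] rot [ 0.0017 -0.0008  0.0011]
```

arm_command(
  series=[0.002,0,0,0,0,0,0,0,0,0,0,0,0,0.38,0,0,0,0,0,0,0.42,0,0,0,0,0,0,0.5,0,0,0,0,0,0,0.7,0,0,0,0,0,0,0.7],
)

```text
time_s: 19.9
tcp_pos: [0.6324, -0.1822, 0.1021]
tcp_rot: [-1.259, 1.177, 1.254]
wrist_force: [-0.4, -1.3, 0.3]
opening: 0.0599
```

```bash
python3 go.py .631 -.183 .102 183.6
```

```text
t 19.9 tcp [ 0.6324 -0.1822  0.1021] open 0.05985765446412962 F [-0.4026 -1.2768  0.2539] q [ 0.0159  0.4312 -0.1908  0.0013 -0.9461  0.048 ]
delta tool [ 0.0001  0.0014 -0.0007] rot [ 0.0018 -0.0012  0.0027]
```

Now rise, moving toward the left stand.

arm_command(
  series=[-0.01,0,0,0,0,0,0.7,-0.03,0,0,0,0,0,0.7,-0.04,0,0,0,0,0,0.7,-0.04,0,0,0,0,0,0.7,0,0,0.04,0.03,0,0,0.6,0,0,0.04,0.03,0,0,0.6,0,0,0.04,0.03,0,0,0.6,0,0,0.04,0.03,0,0,0.6,0,0,0.04,0,0,0,0.6],
)

```text
time_s: 20.8
tcp_pos: [0.6325, 0.0186, 0.2356]
tcp_rot: [-1.164, 1.233, 1.151]
wrist_force: [1.6, -0.2, -0.2]
opening: 0.0509
```

```bash
python3 go.py .6105 .1775 .16 176.4;python3 - <<'E'
from meas import *
s=capture("scene"); crop(s,200,120,100,100,6,"c7.png")
E
```

```text
t 20.8 tcp [0.6325 0.0186 0.2356] open 0.05091507086584367 F [ 1.6145 -0.2061 -0.2449] q [ 0.3401  0.2809 -0.0916  0.0047 -1.1887 -0.4098]
delta tool [0.0753 0.0336 0.157 ] rot [-0.0052 -0.0002  0.0106]
```

View pics/c7.png

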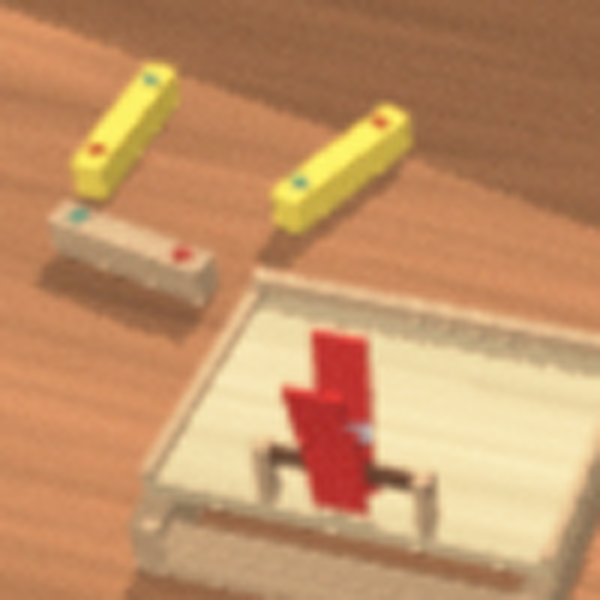

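arm_command(
  series=[0,0.008,0.04,-0.005,0,0.01,0.6,0.02,0.008,0.04,0,0,0,0.6,0.02,0.008,0.04,0,0,0,0.6,0.02,0.006,0.03,0,0,0,0.6,0,0,0,0,0,0,0.6],
)

```text
time_s: 21.35
tcp_pos: [0.6132, 0.1836, 0.1802]
tcp_rot: [-1.169, 1.226, 1.162]
wrist_force: [0.3, 0.0, -0.4]
opening: 0.0511
```

```bash
python3 go.py .6095 .1775 .06 176.4
```

```text
t 21.35 tcp [0.6132 0.1836 0.1802] open 0.05110342588347097 F [ 0.264   0.0421 -0.3707] q [ 0.5966  0.3313 -0.15    0.0025 -1.0798 -0.6545]
delta tool [ 0.1202  0.0045 -0.0068] rot [0.0061 0.0042 0.0091]
```

arm_command(
  series=[0.03,0.003,-0.006,0.006,0.004,0.009,0.6,0.03,0.002,0,0,0,0,0.6,0.03,0,0,0,0,0,0.6,0.025,0,0,0,0,0,0.6,0.004,0,0,0,0,0,0.6,0,0,0,0,0,0,0.6],
)

```text
time_s: 21.95
tcp_pos: [0.612, 0.1799, 0.065]
tcp_rot: [-1.167, 1.227, 1.161]
wrist_force: [0.4, -0.4, -0.3]
opening: 0.0513
```

```bash
python3 go.py .6095 .1775 .06 176.4
```

```text
t 21.95 tcp [0.612  0.1799 0.065 ] open 0.051343323539804704 F [ 0.4039 -0.4206 -0.2971] q [ 0.5925  0.439  -0.2804  0.0029 -0.8425 -0.653 ]
delta tool [ 0.005   0.0024 -0.0025] rot [0.0042 0.0038 0.0084]
```

arm_command(
  series=[0.005,0.003,-0.002,0.004,0.004,0.008,0.6,0,0,0,0,0,0,0,0,0,0,0,0,0,0,0,0,0,0,0,0,0,0,0,0,0,0,0,0,0,0,0,0,0,0,0],
)

```text
time_s: 22.55
tcp_pos: [0.6092, 0.1787, 0.0645]
tcp_rot: [-1.161, 1.235, 1.161]
wrist_force: [2.8, -1.0, -6.2]
opening: 0.0076
```

```bash
python3 go.py .6095 .1775 .06 176.4
```

```text
t 22.55 tcp [0.6092 0.1787 0.0645] open 0.0075520862311406235 F [ 2.8327 -1.0436 -6.231 ] q [ 0.5917  0.4385 -0.2811 -0.0011 -0.8476 -0.6549]
delta tool [ 0.0045 -0.0003 -0.0012] rot [-0.0011  0.0029  0.0024]
```

arm_command(
  series=[-0.007,0.0025,0,0,0,0,0,-0.007,0.0025,0,0,0,0,0,-0.007,0.0025,0,0,0,0,0,-0.0065,0.0035,0,0,0,0,0,-0.0065,0.0035,0,0,0,0,0,-0.0065,0.0035,0,0,0,0,0,-0.006,0.0045,0,0,0,0,0,-0.003,0.0025,0,0,0,0,0,0,0,0,0,0,0,0],
)

```text
time_s: 23.45
tcp_pos: [0.5845, 0.1803, 0.116]
tcp_rot: [-1.162, 1.232, 1.159]
wrist_force: [2.9, 0.3, -9.5]
opening: 0.0074
```

```bash
python3 go.py .6092 .1787 .0645 176.4
```

```text
t 23.45 tcp [0.5845 0.1803 0.116 ] open 0.0073964238055707595 F [ 2.8532  0.2835 -9.4935] q [ 0.6185  0.3477 -0.288   0.0008 -0.9281 -0.6832]
delta tool [ 0.0516 -0.0245 -0.0002] rot [-0.0014  0.0039  0.0058]
```

arm_command(
  series=[0,0,0,0,0,0,0.5,0,0,0,0,0,0,0.5,-0.02,0,0,0,0,0,0.5,-0.04,0,0,0,0,0,0.5,-0.04,0,0,0,0,0,0.5,0,0.04,0,0,0,0,0.5,0,0.04,0,0,0,0,0.5],
)

```text
time_s: 24.15
tcp_pos: [0.5051, 0.1848, 0.2214]
tcp_rot: [-1.162, 1.235, 1.158]
wrist_force: [-0.5, 1.1, -0.3]
opening: 0.0431
```

Run:
```python
from meas import *
s=capture("scene"); c=capture("top"); crop(s,330,160,180,120,4,"d1.png"); crop(c,110,150,200,110,4,"d2.png")
```

```text
(no output)
```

View pics/d1.png

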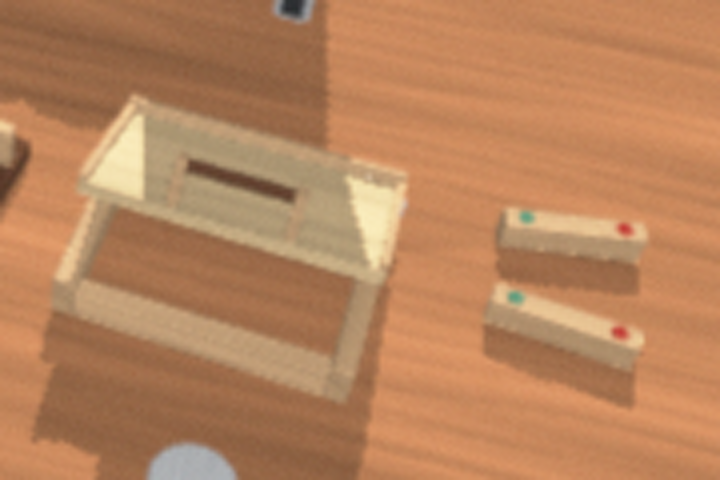

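View pics/d2.png

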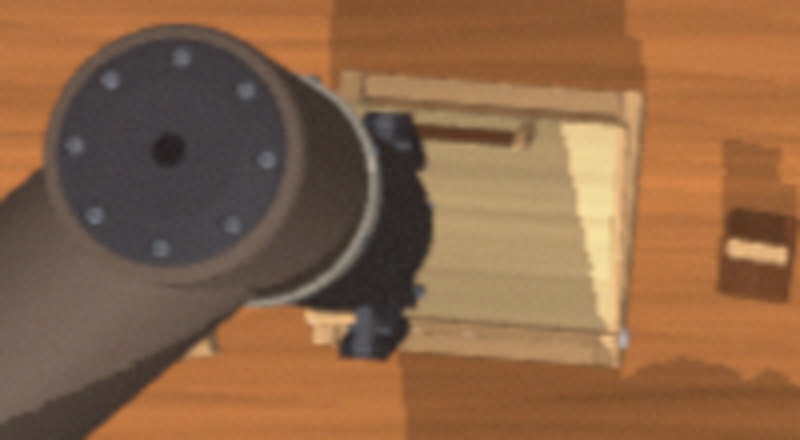

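```bash
cat > keys.py <<'E'
from meas import *
red=lambda im:(im[...,0]>im[...,1]+70)&(im[...,0]>im[...,2]+60)&(im[...,1]<110)&(im[...,0]>110)
def green(im): return (im[...,1]>im[...,0]+8)&(im[...,1]>60)
def key(c,box):
    x0,y0,x1,y1=box
    im=c["pixels"][y0:y1,x0:x1].astype(int)
    out=[]
    for f in((lambda i:(i[...,0]>i[...,1]*2.2)&(i[...,0]>110)),green):
        m=f(im).astype(np.uint8); n,l,st,ce=cv2.connectedComponentsWithStats(m)
        out.append([(ce[k]+[x0,y0],st[k,4]) for k in range(1,n) if st[k,4]>=3])
    return out
E
python3 - <<'E'
from keys import *
s=capture("scene")
for nm,b in(("k2",(452,208,500,228)),("k1",(450,228,498,255)),("k3",(200,150,240,172))):
    o=key(s,b); print(nm,o)
    try:
        r=onz(s,*max(o[0],key=lambda t:t[1])[0],.024);g=onz(s,*max(o[1],key=lambda t:t[1])[0],.024)
        print((r+g)/2,np.degrees(np.arctan2(*(r-g)[[1,0]])),np.linalg.norm(r-g))
    except Exception as e: print(e)
b=blob(s,370,192,410,215,dark);print(b)
H=np.array([.4678,.1865,.035]);ps=np.radians(-3.6)
for t in(.35,.375,.40): 
    p=H+np.array([np.cos(ps)*.1485*np.cos(.2728+t),np.sin(ps)*.1485*np.cos(.2728+t),.1485*np.sin(.2728+t)]);print(t,p,proj(s,p))
E
python3 go.py .5365 .4099 .12 172.6
```

```text
k2 [[(array([485.5, 216.5]), np.int32(4))], [(array([461.125, 213.875]), np.int32(8))]]
[0.4481 0.4132 0.024 ] 100.69188209249236 0.0691624476654108
k1 [[(array([484.5, 242.5]), np.int32(4))], [(array([458.3333, 233.8889]), np.int32(9))]]
[0.5379 0.411  0.024 ] 83.86460215096841 0.07025896563592988
k3 [[], [(array([212.5, 155.5]), np.int32(4))]]
max() iterable argument is empty
(array([390.    , 204.7674]), array([-0.9583, -0.2857]), array([ 1.697 , 27.1377]), 43)
0.35 [0.5882 0.1789 0.1216] [390.1415 206.3564]
0.375 [0.586  0.1791 0.1246] [390.5322 205.0028]
0.4 [0.5837 0.1792 0.1275] [390.9268 203.6429]
t 24.3 tcp [0.5044 0.185  0.2223] open 0.04253743458207779 F [ 0.3502 -0.7372  0.8961] q [ 0.7187  0.1345 -0.3113  0.0031 -1.1191 -0.7824]
delta tool [ 0.1029 -0.0174  0.2263] rot [0.0667 0.0024 0.0061]
```

arm_command(
  series=[0,-0.003,0.04,0.03,0.002,0.006,0.6,0,-0.003,0.04,0.03,0,0,0.6,0,-0.003,0.04,0,0,0,0.6,0.02,-0.003,0.04,0,0,0,0.6,0.03,-0.003,0.035,0,0,0,0.6,0.03,-0.003,0.03,0,0,0,0.6,0,0,0,0,0,0,0.6],
)

```text
time_s: 25.0
tcp_pos: [0.5527, 0.4157, 0.1431]
tcp_rot: [-1.116, 1.26, 1.113]
wrist_force: [-1.0, 0.1, -0.7]
opening: 0.0508
```

```bash
python3 go.py .537 .4105 .005 173.2
```

```text
t 25.0 tcp [0.5527 0.4157 0.1431] open 0.05081878145092003 F [-0.9646  0.1117 -0.7395] q [ 0.9275  0.4421 -0.0689  0.0034 -1.0543 -1.0554]
delta tool [ 0.138   0.0157 -0.0076] rot [-0.0076  0.0033  0.0053]
```

arm_command(
  series=[0.03,0.008,-0.004,-0.007,0.003,0.005,0.6,0.03,0.007,-0.003,0,0,0,0.6,0.03,0,0,0,0,0,0.6,0.025,0,0,0,0,0,0.6,0.01,0,0,0,0,0,0.6,0,0,0,0,0,0,0.6],
)

```text
time_s: 25.6
tcp_pos: [0.5416, 0.411, 0.0146]
tcp_rot: [-1.124, 1.262, 1.12]
wrist_force: [0.0, 0.1, -1.3]
opening: 0.0512
```

```bash
python3 go.py .537 .4105 .005 173.2
```

```text
t 25.6 tcp [0.5416 0.411  0.0146] open 0.05119919719892241 F [ 0.0123  0.0544 -1.3357] q [ 0.9368  0.5569 -0.2113  0.0038 -0.8025 -1.0572]
delta tool [ 0.0096  0.0045 -0.001 ] rot [ 0.0009 -0.0012  0.0025]
```

arm_command(
  series=[0.009,0.004,-0.001,0,0,0,0.6,0,0,0,0,0,0,0.3,0,0,0,0,0,0,0,0,0,0,0,0,0,0,0,0,0,0,0,0,0,0,0,0,0,0,0,0],
)

```text
time_s: 26.2
tcp_pos: [0.54, 0.4127, 0.0109]
tcp_rot: [-1.122, 1.253, 1.119]
wrist_force: [-0.2, -1.0, -0.9]
opening: 0.0164
```

```bash
python3 go.py .537 .4105 .005 173.2
```

```text
t 26.2 tcp [0.54   0.4127 0.0109] open 0.016373304603920988 F [-0.1981 -1.0096 -0.8745] q [ 0.9408  0.5573 -0.2223  0.0053 -0.7831 -1.0619]
delta tool [ 0.0058  0.0028 -0.0026] rot [0.0013 0.0052 0.0072]
```

arm_command(
  series=[0,0.002,-0.002,0,0.005,0.007,0.35,0.004,0,0,0,0,0,0.35,0.004,0,0,0,0,0,0.35,0.002,0,0,0,0,0,0,0.001,0,0,0,0,0,0,0,0,0,0,0,0,0,0,0,0,0,0,0,0],
)

```text
time_s: 26.9
tcp_pos: [0.5381, 0.4115, 0.0013]
tcp_rot: [-1.123, 1.261, 1.123]
wrist_force: [0.5, -0.4, 1.2]
opening: 0.0168
```

```bash
python3 go.py .537 .4105 .005 173.2
```

```text
t 26.9 tcp [0.5381 0.4115 0.0013] open 0.016820467153426864 F [ 0.5161 -0.4093  1.1791] q [ 0.9402  0.5695 -0.2255  0.0007 -0.7746 -1.057 ]
delta tool [-0.0037  0.001  -0.0011] rot [0.0024 0.0009 0.001 ]
```

arm_command(
  series=[-0.03,0,0,0,0,0,0,-0.05,0,0,0,0,0,0,-0.05,0,0,0,0,0,0,-0.05,0,0,0,0,0,0,0,0,0,0,0,0,0],
)

```text
time_s: 27.4
tcp_pos: [0.5372, 0.4098, 0.183]
tcp_rot: [-1.126, 1.27, 1.122]
wrist_force: [0.4, 0.3, -0.5]
opening: 0.0169
```

```bash
cat > place.py <<'E'
import sys
from rig import *
from h import *
T=.38
def board(x,y,z,t=T):
    H=np.array([.4678,.1865,.035]);ps=np.radians(-3.6);c,s=np.cos(t),np.sin(t)
    ex=np.array([np.cos(ps)*c,np.sin(ps)*c,s]);ey=np.array([-np.sin(ps),np.cos(ps),0]);ez=np.cross(ex,ey)
    return H+(.075+x)*ex+y*ey+(.010+z)*ez,np.stack([-ez,-ey,-ex],1)
if __name__=="__main__":
    x,y,z=[float(v)/1000 for v in sys.argv[1:4]]
    s=observe();p,Rt=board(x,y,z);d,r=delta(s,p,Rt)
    print("t",s["time_s"],"tcp",s["tcp_pos"],"open",s["opening"],"F",s["wrist_force"],"q",s["joint_positions"]);print("target",p,"delta tool",d,"rot",r)
    R0=R.from_rotvec(s["tcp_rot"]).as_matrix(); print("delta in target axes (x down,y,z)",Rt.T@(p-s["tcp_pos"]))
E
python3 place.py -15 40 80
```

```text
t 27.4 tcp [0.5372 0.4098 0.183 ] open 0.016859582218217338 F [ 0.3942  0.3491 -0.4896] q [ 0.9399  0.3947 -0.0467  0.0008 -1.1369 -1.0572]
target [0.4926 0.225  0.1408] delta tool [ 0.0435  0.0226 -0.1884] rot [-1.6018  0.2893 -0.3161]
delta in target axes (x down,y,z) [0.0269 0.1872 0.0462]
```

arm_command(
  series=[0,0,0,-0.145,0,0,0,0,0,0,-0.145,0,0,0,0,0,0,-0.145,0,0,0,0,0,0,-0.145,0,0,0,0,0,0,-0.145,0,0,0,0,0,0,-0.145,0,0,0,0,0,0,-0.145,0,0,0,0,0,0,-0.145,0,0,0,0,0,0,-0.145,0,0,0,0,0,0,-0.145,0,0,0,0,0,0,-0.13,0,0,0,0,0,0,0,0,0,0],
)

```text
time_s: 28.6
tcp_pos: [0.5364, 0.4095, 0.1774]
tcp_rot: [-2.191, 0.066, 2.205]
wrist_force: [-0.3, 0.6, 0.2]
opening: 0.0168
```

```bash
python3 place.py -15 40 80
```

```text
t 28.6 tcp [0.5364 0.4095 0.1774] open 0.01678909782249646 F [-0.3095  0.6261  0.1601] q [ 0.9394  0.3987 -0.0528 -0.0015 -1.1284  0.5789]
target [0.4926 0.225  0.1408] delta tool [0.038  0.1863 0.0337] rot [ 0.0108  0.3861 -0.005 ]
delta in target axes (x down,y,z) [0.022  0.1868 0.0434]
```

arm_command(
  series=[0,0.035,0,0,0.13,0,0,0,0.035,0,0,0.13,0,0,0,0.035,0,0,0.126,0,0,0,0.035,0.02,0,0,0,0,0,0.035,0.02,0,0,0,0,0,0.01,0,0,0,0,0,0,0,0,0,0,0,0],
)

```text
time_s: 29.3
tcp_pos: [0.4884, 0.2299, 0.1581]
tcp_rot: [-2.553, 0.101, 1.753]
wrist_force: [0.5, 0.8, 0.5]
opening: 0.0171
```

```bash
python3 place.py -13 40 20
```

```text
t 29.3 tcp [0.4884 0.2299 0.1581] open 0.017144433828448675 F [0.4845 0.8138 0.5289] q [ 0.971   0.0392 -0.8583  0.6142 -0.5727  0.0174]
target [0.5167 0.2235 0.0859] delta tool [ 0.0777  0.0041 -0.0008] rot [-0.0136  0.0124 -0.007 ]
delta in target axes (x down,y,z) [0.0777 0.0046 0.0002]
```

arm_command(
  series=[0.02,0.003,0,-0.013,0.012,-0.007,0,0.02,0.002,0,0,0,0,0,0.02,0,0,0,0,0,0,0.015,0,0,0,0,0,0,0,0,0,0,0,0,0],
)

```text
time_s: 29.8
tcp_pos: [0.5207, 0.2317, 0.0889]
tcp_rot: [-2.561, 0.077, 1.729]
wrist_force: [-0.0, -1.0, -0.1]
opening: 0.0168
```

```bash
python3 place.py -13 40 2;python3 - <<'E'
from meas import *
s=capture("scene"); crop(s,330,130,150,110,5,"e1.png")
E
```

```text
t 29.8 tcp [0.5207 0.2317 0.0889] open 0.01684183441866251 F [-0.0452 -0.9534 -0.1484] q [ 0.7364  0.1644 -1.      1.1363 -0.2914 -0.3199]
target [0.5233 0.2231 0.0691] delta tool [0.0195 0.0087 0.0043] rot [-0.0113 -0.0026  0.0101]
delta in target axes (x down,y,z) [0.0196 0.0084 0.0044]
```

View pics/e1.png

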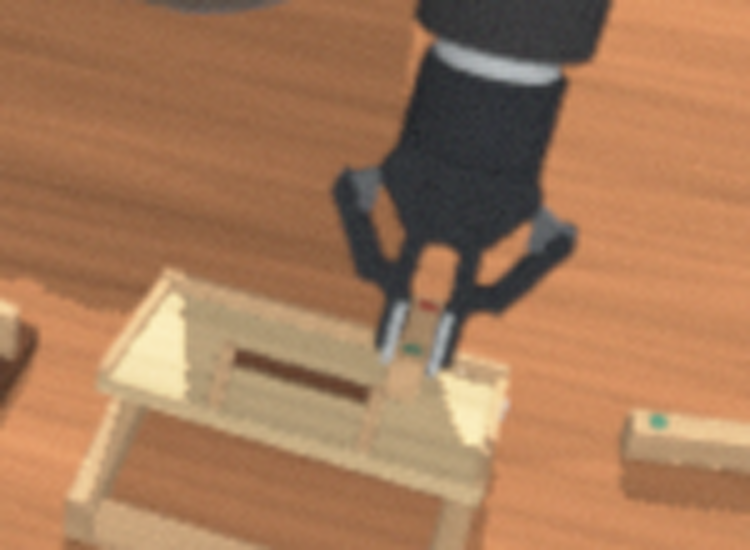

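arm_command(
  series=[-0.02,0.004,0,-0.005,-0.03,0,0,-0.02,0.004,0,-0.005,-0.06,0,0,-0.01,0,0,0,-0.06,0,0,0,0,0,0,-0.03,0,0,0,0,0,0,0,0,0],
)

```text
time_s: 30.35
tcp_pos: [0.517, 0.229, 0.1302]
tcp_rot: [-2.441, 0.075, 1.885]
wrist_force: [-0.2, 0.3, -0.5]
opening: 0.0169
```

```bash
cat > pl2.py <<'E'
from place import *
lean=float(sys.argv[4]); x,y,z=[float(v)/1000 for v in sys.argv[1:4]]
s=observe();p,_=board(x,y,z);_,Rt=board(0,0,0,lean);d,r=delta(s,p,Rt)
print("t",s["time_s"],"tcp",s["tcp_pos"],"open",s["opening"],"F",s["wrist_force"],"q",s["joint_positions"]);print("target",p,"delta tool",d,"rot",r)
_,Rb=board(0,0,0); p0,_=board(0,0,0); e=(s["tcp_pos"]-p0); print("now deck xyz mm",-1000*np.array([Rb[:,2]@e,Rb[:,1]@e,Rb[:,0]@e]))
E
python3 pl2.py -15 40 11 .2
```

```text
t 30.35 tcp [0.517  0.229  0.1302] open 0.016889428165702318 F [-0.1591  0.3333 -0.5124] q [ 0.8809  0.1483 -0.698   0.3602 -0.5932  0.3283]
target [0.5181 0.2234 0.0768] delta tool [0.052  0.0063 0.0119] rot [-0.0133 -0.0548  0.0125]
now deck xyz mm [ 3.4354 45.4968 61.1921]
```

arm_command(
  series=[0.01,0.003,0.006,-0.013,-0.05,0.012,0,0.015,0.003,0.006,0,0,0,0,0.015,0,0,0,0,0,0,0.005,0,0,0,0,0,0],
)

```text
time_s: 30.75
tcp_pos: [0.5135, 0.2284, 0.0847]
tcp_rot: [-2.402, 0.068, 1.951]
wrist_force: [-0.0, -0.3, 0.1]
opening: 0.0169
```

```bash
python3 pl2.py -15 40 11 .2;python3 - <<'E'
from meas import *
s=capture("scene"); crop(s,330,130,150,110,5,"e2.png")
E
```

```text
t 30.75 tcp [0.5135 0.2284 0.0847] open 0.016867340380111447 F [-0.0254 -0.3203  0.1252] q [ 0.8624  0.2239 -0.7044  0.3173 -0.5333  0.3792]
target [0.5181 0.2234 0.0768] delta tool [ 0.0087  0.0047 -0.0032] rot [-0.0021 -0.0059  0.0078]
now deck xyz mm [-16.6204  44.6544  20.1632]
```

View pics/e2.png

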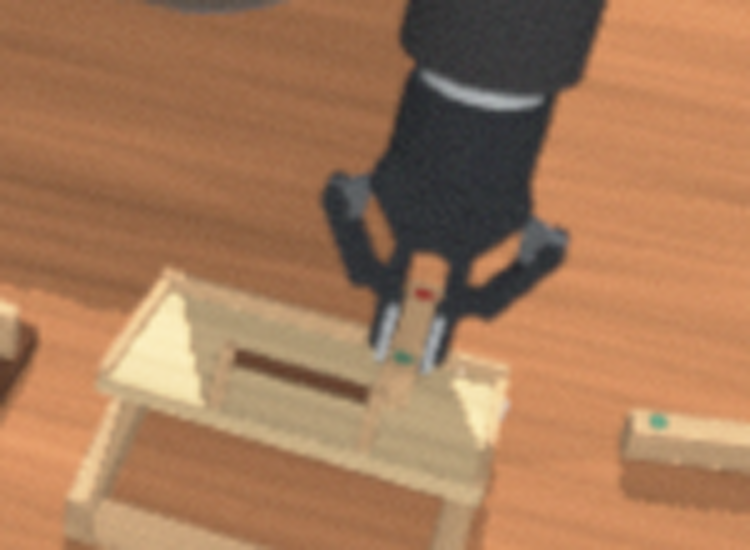

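```bash
python3 pl2.py -14.5 40 8 .27
```

```text
t 30.8 tcp [0.5134 0.228  0.0844] open 0.017059986392096257 F [-0.9306 -0.7599 -0.6352] q [ 0.8623  0.2243 -0.7048  0.3173 -0.5333  0.3792]
target [0.5197 0.2233 0.0742] delta tool [ 0.0113  0.0044 -0.0044] rot [-0.0023  0.0645  0.0071]
now deck xyz mm [-16.8597  44.3207  19.928 ]
```

arm_command(
  series=[0.003,0.004,-0.004,-0.002,0.06,0.007,0,0.003,0,0,0,0,0,0,0.003,0,0,0,0,0,0],
)

```text
time_s: 31.1
tcp_pos: [0.5187, 0.2241, 0.0771]
tcp_rot: [-2.464, 0.077, 1.882]
wrist_force: [0.4, -0.0, -0.4]
opening: 0.0169
```

```bash
python3 pl2.py -14.5 40 8 .27
```

```text
t 31.1 tcp [0.5187 0.2241 0.0771] open 0.016856050465384614 F [ 0.4081 -0.0377 -0.3745] q [ 0.8524  0.2174 -0.8176  0.5311 -0.423   0.1801]
target [0.5197 0.2233 0.0742] delta tool [ 0.0031  0.0007 -0.0003] rot [-0.0013  0.0038  0.001 ]
now deck xyz mm [-14.4077  40.7399  11.0817]
```

arm_command(
  series=[0.002,0,0,0,0,0,0,0.0015,0,0,0,0,0,0],
)

```text
time_s: 31.3
tcp_pos: [0.5206, 0.2248, 0.0744]
tcp_rot: [-2.463, 0.077, 1.881]
wrist_force: [0.9, -0.0, 0.3]
opening: 0.0169
```

```bash
python3 pl2.py -14.5 40 7 .27
```

```text
t 31.3 tcp [0.5206 0.2248 0.0744] open 0.016944981791504395 F [ 0.9231 -0.0205  0.3013] q [ 0.8479  0.2236 -0.8189  0.5383 -0.4139  0.1749]
target [0.5201 0.2233 0.0732] delta tool [0.0011 0.0016 0.0007] rot [-0.0027  0.0039  0.0026]
now deck xyz mm [-13.7116  41.5539   7.9842]
```

arm_command(
  series=[0.0015,0.001,0.001,0,0,0,0,0,0,0,0,0,0,0.3,0,0,0,0,0,0,0.3,0,0,0,0,0,0,0.3],
)

```text
time_s: 31.7
tcp_pos: [0.5213, 0.2249, 0.0735]
tcp_rot: [-2.462, 0.076, 1.879]
wrist_force: [-0.6, 0.1, 0.4]
opening: 0.0257
```

```bash
python3 pl2.py -14.5 40 7 .27;python3 - <<'E'
from meas import *
s=capture("scene"); crop(s,330,130,150,110,5,"e3.png")
E
```

```text
t 31.7 tcp [0.5213 0.2249 0.0735] open 0.025687369114627812 F [-0.6405  0.0845  0.3916] q [ 0.8452  0.2251 -0.8213  0.5437 -0.408   0.1704]
target [0.5201 0.2233 0.0732] delta tool [-0.      0.0017  0.0011] rot [-0.004   0.0031  0.0042]
now deck xyz mm [-13.3668  41.6555   6.855 ]
```

View pics/e3.png

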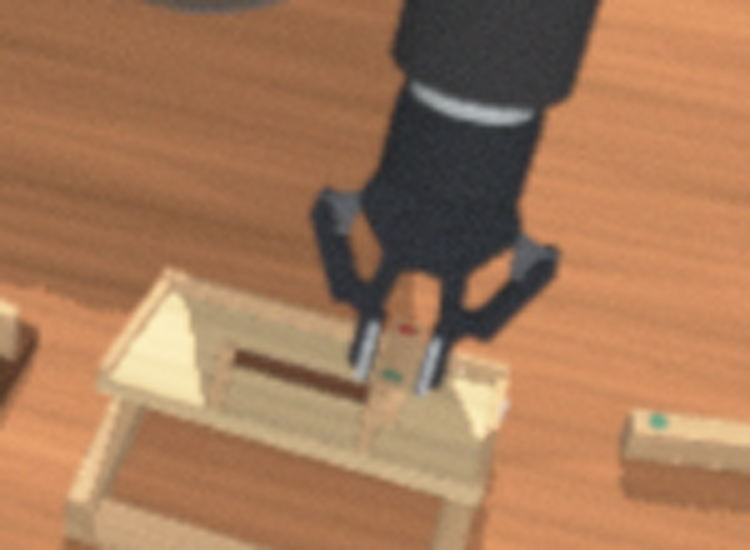

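Key released and appears settled. Retreat and look again.

arm_command(
  series=[-0.015,0,0,0,0,0,0.32,-0.03,0,0,0,0,0,0.4,-0.04,0,0,0,-0.05,0,0.5,-0.04,0,0,0.1,-0.12,0,0.5,0,-0.04,0,0.1,-0.1,0,0.5,0,-0.04,0,0.14,0,0,0.5],
)

```text
time_s: 32.35
tcp_pos: [0.501, 0.3033, 0.1993]
tcp_rot: [-1.982, 0.377, 2.002]
wrist_force: [0.6, 0.6, -0.8]
opening: 0.0428
```

```bash
python3 go.py .4475 .4125 .12 190
python3 - <<'E'
from meas import *
s=capture("scene"); crop(s,330,140,180,120,4,"e4.png")
E
```

```text
t 32.35 tcp [0.501  0.3033 0.1993] open 0.0427665479519048 F [ 0.6032  0.5628 -0.7579] q [ 0.8639  0.2302 -0.2352 -0.0235 -1.0882  0.3184]
delta tool [ 0.0824 -0.078   0.0906] rot [0.997  0.0248 0.0137]
```

View pics/e4.png

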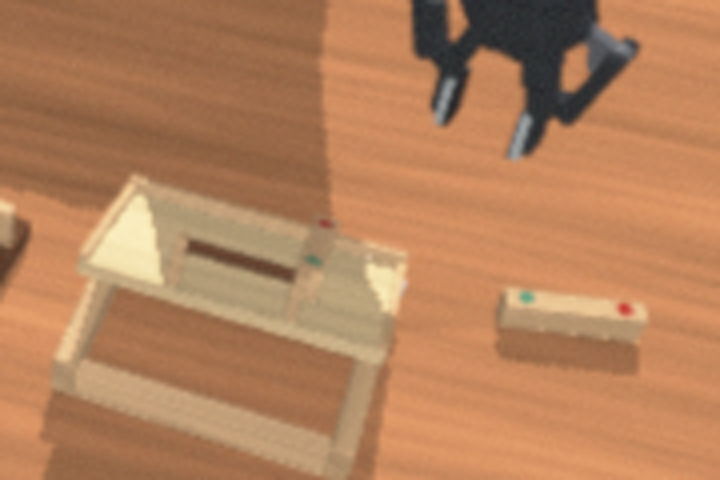

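arm_command(
  series=[0,0,0,0.142,0,0,0.6,0,0,0,0.142,0,0,0.6,0,0,0,0.142,0.02,0.01,0.6,0,0,0,0.142,0,0,0.6,0,0,0,0.142,0,0,0.6,0,0,0,0.142,0,0,0.6,0,0,0,0.13,0,0,0.6],
)

```text
time_s: 33.1
tcp_pos: [0.5029, 0.3108, 0.1976]
tcp_rot: [-1.32, 1.127, 1.318]
wrist_force: [0.6, 0.5, 0.7]
opening: 0.0512
```

```bash
python3 go.py .4475 .4125 .12 190
python3 - <<'E'
from keys import *
c=capture("top"); crop(c,110,150,200,110,4,"e5.png")
E
```

```text
t 33.1 tcp [0.5029 0.3108 0.1976] open 0.05117413102258845 F [0.5907 0.5411 0.7365] q [ 0.885   0.2422 -0.2333  0.0016 -1.0889 -0.7338]
delta tool [0.0777 0.0398 0.1087] rot [-0.0226  0.0031  0.0057]
```

View pics/e5.png

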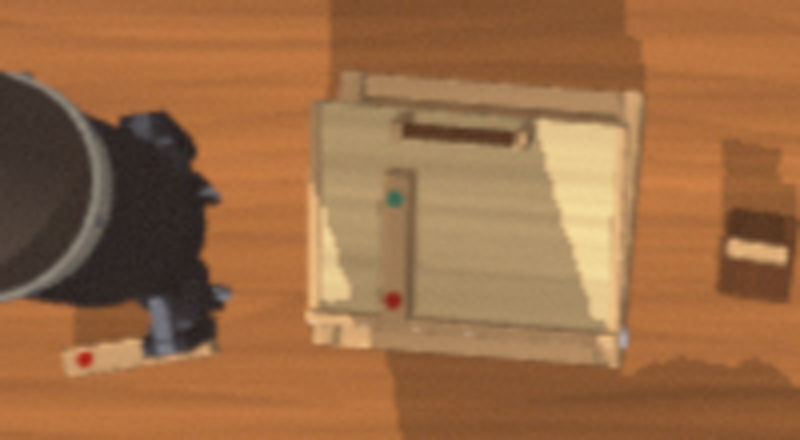

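arm_command(
  series=[0,0.01,0.04,-0.02,0.003,0.006,0.6,0.02,0.015,0.035,0,0,0,0.6,0.03,0.013,0.03,0,0,0,0.6,0.02,0,0,0,0,0,0.6,0,0,0,0,0,0,0.6],
)

```text
time_s: 33.65
tcp_pos: [0.4472, 0.4117, 0.1264]
tcp_rot: [-1.337, 1.118, 1.338]
wrist_force: [-0.1, -0.5, -0.3]
opening: 0.051
```

```bash
python3 go.py .4475 .4125 .002 190
```

```text
t 33.65 tcp [0.4472 0.4117 0.1264] open 0.05100522520711103 F [-0.0656 -0.4844 -0.286 ] q [ 1.065   0.3341 -0.2807 -0.0001 -0.9539 -0.8884]
delta tool [ 0.1244 -0.0003  0.0005] rot [0.002  0.0017 0.0013]
```

arm_command(
  series=[0.03,0,0,0.002,0,0,0.6,0.03,0,0,0,0,0,0.6,0.03,0,0,0,0,0,0.5,0.02,0,0,0,0,0,0.4,0.006,0,0,0,0,0,0.4,0,0,0,0,0,0,0.4],
)

```text
time_s: 34.25
tcp_pos: [0.4512, 0.4138, 0.0133]
tcp_rot: [-1.343, 1.106, 1.343]
wrist_force: [0.1, -0.3, 0.1]
opening: 0.0342
```

```bash
python3 go.py .4475 .4125 .002 190
python3 - <<'E'
from meas import *
s=capture("scene"); crop(s,430,170,90,80,6,"e6.png")
E
```

```text
t 34.25 tcp [0.4512 0.4138 0.0133] open 0.03424325020148042 F [ 0.1104 -0.2573  0.1218] q [ 1.062   0.4696 -0.3829  0.0028 -0.7091 -0.8781]
delta tool [ 0.0112  0.0039 -0.0007] rot [0.0115 0.0059 0.0072]
```

View pics/e6.png

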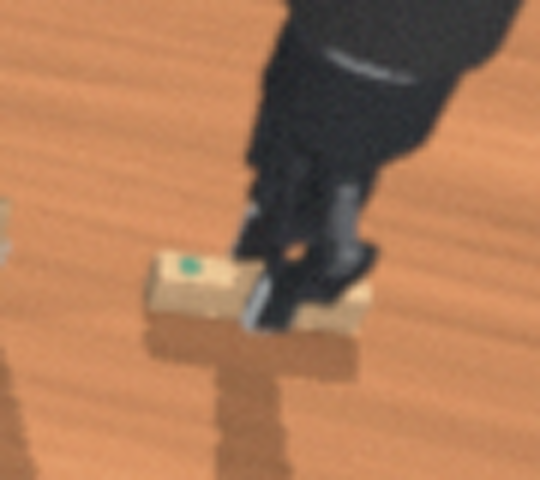

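arm_command(
  series=[0.006,0.004,0,0.01,0.006,0.007,0.4,0.004,0,0,0,0,0,0.4,0.003,0,0,0,0,0,0,0.001,0,0,0,0,0,0,0,0,0,0,0,0,0,0,0,0,0,0,0,0],
)

```text
time_s: 34.9
tcp_pos: [0.4491, 0.4159, 0.0045]
tcp_rot: [-1.336, 1.112, 1.337]
wrist_force: [0.1, 0.2, -0.6]
opening: 0.0169
```

```bash
python3 go.py .4475 .4125 .002 190
```

```text
t 34.9 tcp [0.4491 0.4159 0.0045] open 0.016901865196610206 F [ 0.0948  0.1744 -0.5821] q [ 1.0664  0.482  -0.3877  0.0015 -0.693  -0.8907]
delta tool [ 0.0025  0.0022 -0.0031] rot [0.0024 0.0057 0.0058]
```

arm_command(
  series=[-0.03,0,0,0,0,0,0,-0.05,0,0,0,0,0,0,-0.05,0,0,0,0,0,0,-0.05,0,0,-0.1,0,0,0,0,0,0,-0.145,0,0,0,0,0,0,-0.145,0,0,0,0,0,0,-0.145,0,0,0,0,0,0,-0.145,0,0,0,0,0,0,-0.145,0,0,0,0,0,0,-0.145,0,0,0,0,0,0,-0.145,0,0,0,0,0,0,-0.145,0,0,0,0,0,0,-0.07,0,0,0,0,0,0,0,0,0,0],
)

```text
time_s: 36.3
tcp_pos: [0.4475, 0.4143, 0.192]
tcp_rot: [-2.214, 0.009, 2.204]
wrist_force: [0.0, 0.3, -0.5]
opening: 0.0169
```

```bash
python3 pl2.py -17.5 0 75 .1
```

```text
t 36.3 tcp [0.4475 0.4143 0.192 ] open 0.016888492595338978 F [ 0.0493  0.2604 -0.5436] q [ 1.067   0.2749 -0.2015  0.0002 -1.0848  0.487 ]
target [0.4896 0.1851 0.1353] delta tool [ 0.055   0.2289 -0.0457] rot [0.0457 0.0955 0.0108]
now deck xyz mm [-48.8708 226.1129 148.6153]
```

arm_command(
  series=[0,0.038,-0.008,0.045,0,0.01,0,0,0.038,-0.008,0,0,0,0,0,0.038,-0.008,0,0.05,0,0,0,0.038,-0.008,0,0.07,0,0,0,0.038,-0.008,0,0.08,0,0,0,0.035,0,0,0.07,0,0,0,0,0,0,0,0,0],
)

```text
time_s: 37.0
tcp_pos: [0.4724, 0.1788, 0.1896]
tcp_rot: [-2.472, 0.101, 1.86]
wrist_force: [-0.2, -0.3, -0.6]
opening: 0.0167
```

```bash
python3 pl2.py -17.5 0 30 .27
```

```text
t 37.0 tcp [0.4724 0.1788 0.1896] open 0.01671598985767184 F [-0.2065 -0.2893 -0.6404] q [ 0.9192 -0.0361 -0.7461  0.3544 -0.7395  0.3231]
target [0.5063 0.1841 0.0935] delta tool [ 0.1016 -0.0082 -0.0054] rot [-0.0161 -0.0106 -0.0064]
now deck xyz mm [-12.936   -7.4359 131.7178]
```

arm_command(
  series=[0.02,-0.004,-0.002,-0.016,-0.03,-0.006,0,0.03,-0.004,-0.002,0,0,0,0,0.025,0,0,0,0,0,0,0.015,0,0,0,0,0,0,0,0,0,0,0,0,0],
)

```text
time_s: 37.5
tcp_pos: [0.5003, 0.1847, 0.1037]
tcp_rot: [-2.442, 0.082, 1.891]
wrist_force: [0.4, -0.2, 0.1]
opening: 0.0169
```

```bash
python3 pl2.py -18 0 13 .24
```

```text
t 37.5 tcp [0.5003 0.1847 0.1037] open 0.016903973750958413 F [ 0.3841 -0.1541  0.0684] q [ 0.8363  0.1305 -0.8132  0.4132 -0.4995  0.3081]
target [0.5121 0.1837 0.0775] delta tool [ 0.0283  0.0004 -0.005 ] rot [-0.0128 -0.0127  0.0056]
now deck xyz mm [-19.3502   0.2732  41.7075]
```

arm_command(
  series=[0.01,0,-0.003,-0.013,-0.012,0.005,0,0.008,0,-0.002,0,0,0,0,0.006,0,0,0,0,0,0,0,0,0,0,0,0,0],
)

```text
time_s: 37.9
tcp_pos: [0.512, 0.1849, 0.0829]
tcp_rot: [-2.439, 0.079, 1.909]
wrist_force: [-0.2, -0.7, 0.5]
opening: 0.0165
```

```bash
python3 pl2.py -18 0 12 .24
```

```text
t 37.9 tcp [0.512  0.1849 0.0829] open 0.01647337039078764 F [-0.2037 -0.721   0.5308] q [ 0.8083  0.1829 -0.8112  0.4294 -0.4537  0.3195]
target [0.5125 0.1837 0.0766] delta tool [0.0063 0.0012 0.0009] rot [-0.0047 -0.0024  0.0018]
now deck xyz mm [-16.1963   1.2197  18.0641]
```

arm_command(
  series=[0.003,0.001,0.001,-0.004,0,0,0,0.003,0,0,0,0,0,0,0.0015,0,0,0,0,0,0],
)

```text
time_s: 38.2
tcp_pos: [0.5128, 0.1842, 0.0761]
tcp_rot: [-2.442, 0.074, 1.908]
wrist_force: [-0.5, -0.2, -0.8]
opening: 0.0166
```

```bash
python3 pl2.py -18 0 12 .24;  python3 - <<'E'
from meas import *
s=capture("scene"); crop(s,330,130,150,110,5,"e7.png")
E
```

```text
t 38.2 tcp [0.5128 0.1842 0.0761] open 0.016630049769712715 F [-0.5035 -0.1849 -0.7772] q [ 0.8014  0.1927 -0.8269  0.4537 -0.4272  0.3033]
target [0.5125 0.1837 0.0766] delta tool [-0.0005  0.0006  0.0002] rot [-0.001  -0.004   0.0033]
now deck xyz mm [-17.8978   0.5659  11.4687]
```

View pics/e7.png

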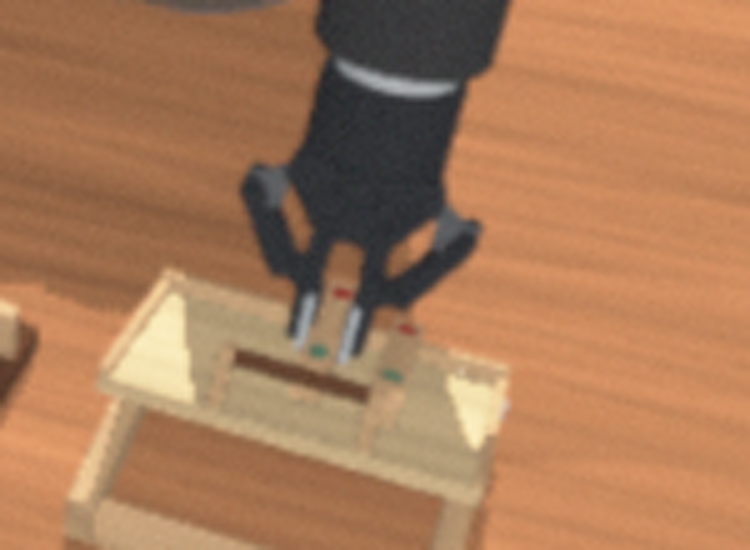

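arm_command(
  series=[0.002,0,0,0,0,0,0,0.001,0,0,0,0,0,0.28,0,0,0,0,0,0,0.28,0,0,0,0,0,0,0.3,0,0,0,0,0,0,0.3],
)

```text
time_s: 38.75
tcp_pos: [0.5138, 0.1843, 0.0734]
tcp_rot: [-2.442, 0.073, 1.907]
wrist_force: [-0.7, 0.3, 0.2]
opening: 0.0253
```

```bash
python3 pl2.py -18 0 12 .24;  python3 - <<'E'
from meas import *
s=capture("scene"); crop(s,330,130,150,110,5,"e8.png")
E
```

```text
t 38.75 tcp [0.5138 0.1843 0.0734] open 0.025300591141242296 F [-0.7421  0.3409  0.2163] q [ 0.798   0.1978 -0.8317  0.4639 -0.417   0.2952]
target [0.5125 0.1837 0.0766] delta tool [-0.0034  0.0007  0.0004] rot [-0.0012 -0.0046  0.0038]
now deck xyz mm [-18.0267   0.7008   8.5955]
```

View pics/e8.png

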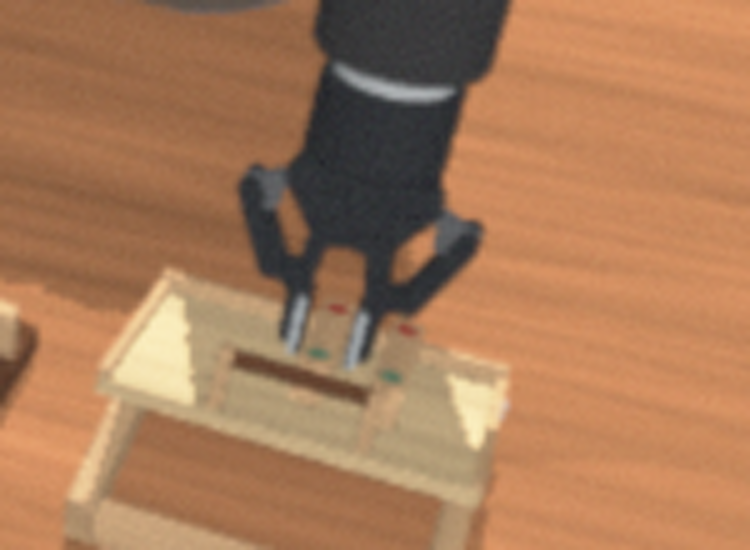

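Settled. Retreat upward and head to the third key on the right.

arm_command(
  series=[-0.015,0,0,0,0,0,0.3,-0.03,0,0,0,0,0,0.32,-0.04,0,0,0,0,0,0.5,-0.05,0,0,0,-0.08,0,0.5,0,0.04,0,0,-0.1,0,0.5,0,0.045,0,0.12,-0.06,0,0.5,0,0.045,0,0.12,0,0,0.5,0,0,0,0,0,0,0.5],
)

```text
time_s: 39.6
tcp_pos: [0.4655, 0.0554, 0.208]
tcp_rot: [-2.052, 0.303, 2.06]
wrist_force: [-0.4, 0.4, -0.8]
opening: 0.0427
```

```bash
python3 go.py .4618 -.3944 .15 171.5;  python3 - <<'E'
from meas import *
s=capture("scene"); crop(s,330,140,180,120,4,"f1.png");c=capture("top"); crop(c,110,150,200,110,4,"f2.png"); crop(c,380,180,110,120,5,"f3.png")
E
```

```text
t 39.6 tcp [0.4655 0.0554 0.208 ] open 0.04273510909907075 F [-0.4463  0.356  -0.815 ] q [ 0.5321  0.0328 -0.4544 -0.0102 -1.0814  0.743 ]
delta tool [ 0.054   0.4312 -0.1299] rot [1.4186 0.0098 0.0027]
```

View pics/f1.png

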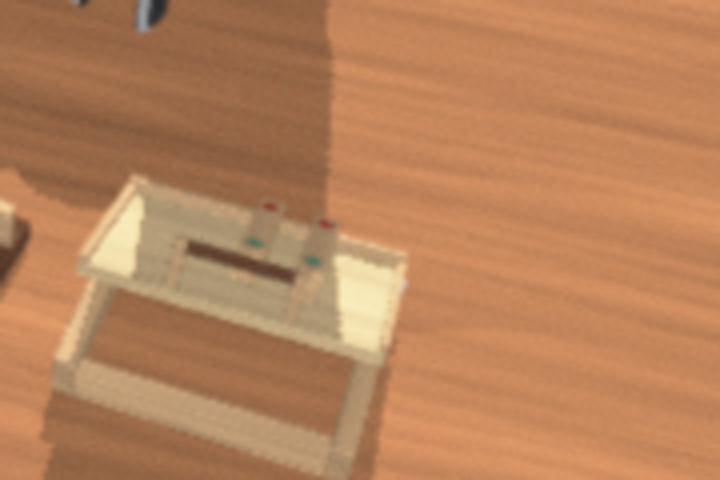

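View pics/f2.png

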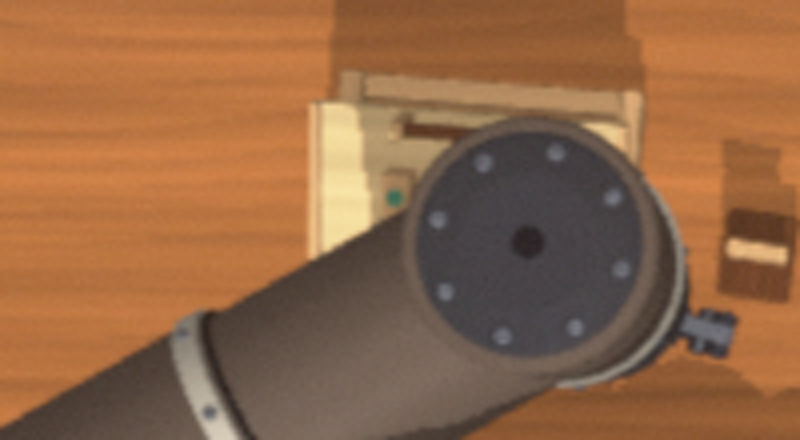

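View pics/f3.png

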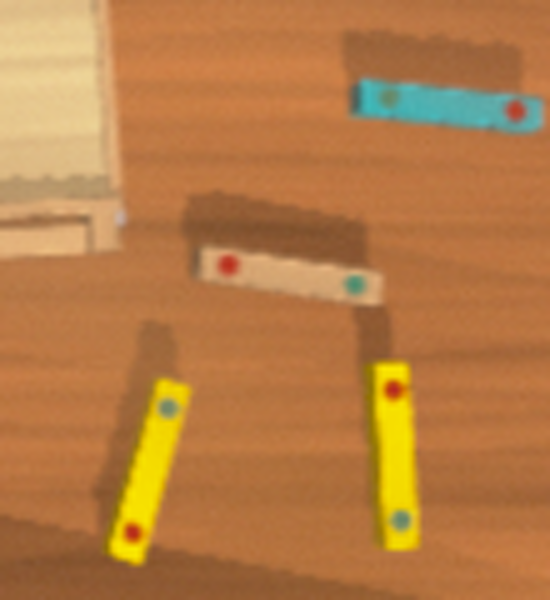

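arm_command(
  series=[0,0,0,0.142,0.01,0,0.6,0,0,0,0.142,0,0,0.6,0,0,0,0.142,0,0,0.6,0,0,0,0.142,0,0,0.6,0,0,0,0.142,0,0,0.6,0,0,0,0.142,0,0,0.6,0,0,0,0.142,0,0,0.6,0,0,0,0.142,0,0,0.6,0,0,0,0.142,0,0,0.6,0,0,0,0.1,0,0,0.6],
)

```text
time_s: 40.7
tcp_pos: [0.4665, 0.0675, 0.2062]
tcp_rot: [-1.11, 1.261, 1.107]
wrist_force: [0.1, -1.1, 0.3]
opening: 0.0515
```

```bash
python3 go.py .4618 -.3944 .15 171.5;  python3 - <<'E'
from meas import *
c=capture("top")
r=onz(c,380+228/5,180+265/5,.024);g=onz(c,380+355/5,180+285/5,.024);print((r+g)/2,np.degrees(np.arctan2(*(r-g)[[1,0]])))
E
```

```text
t 40.7 tcp [0.4665 0.0675 0.2062] open 0.051547193766686726 F [ 0.1157 -1.1497  0.2976] q [ 0.5634  0.0326 -0.4637  0.0008 -1.0661 -0.6977]
delta tool [ 0.0543 -0.0566 -0.4587] rot [0.0145 0.0049 0.0068]
[ 0.4611 -0.3945  0.024 ] 81.49003110080312
```

arm_command(
  series=[0,-0.005,-0.045,0.014,0.005,0.007,0.6,0,-0.005,-0.045,0,0,0,0.6,0,-0.005,-0.045,0,0,0,0.6,0,-0.005,-0.045,0,0,0,0.6,0,-0.005,-0.045,0,0,0,0.6,0,-0.005,-0.045,0,0,0,0.6,0,-0.005,-0.045,0,0,0,0.6,0,-0.005,-0.045,0,0,0,0.6,0.01,-0.005,-0.045,0,0,0,0.6,0.02,-0.005,-0.045,0,0,0,0.6,0,0,0,0,0,0,0.6],
)

```text
time_s: 41.85
tcp_pos: [0.4648, -0.3917, 0.1741]
tcp_rot: [-1.141, 1.252, 1.136]
wrist_force: [-1.0, 0.2, -1.1]
opening: 0.0511
```

```bash
python3 go.py .4618 -.3944 .1 171.5
```

```text
t 41.85 tcp [ 0.4648 -0.3917  0.1741] open 0.0511410184919108 F [-1.0029  0.1562 -1.0918] q [-0.379   0.2898 -0.2243  0.0005 -1.0537  0.2832]
delta tool [ 0.0741  0.0029 -0.0028] rot [ 0.0528 -0.0012  0.0028]
```

arm_command(
  series=[0.02,0.003,-0.003,0.052,0,0.003,0.6,0.03,0,0,0,0,0,0.6,0.03,0,0,0,0,0,0.6,0.03,0,0,0,0,0,0.6,0.03,0,0,0,0,0,0.5,0.02,0,0,0,0,0,0.4,0,0,0,0,0,0,0.4],
)

```text
time_s: 42.55
tcp_pos: [0.4664, -0.3917, 0.0074]
tcp_rot: [-1.118, 1.268, 1.116]
wrist_force: [-0.4, 0.0, -0.0]
opening: 0.0342
```

```bash
python3 go.py .4618 -.3944 .002 171.5
python3 - <<'E'
from meas import *
s=capture("scene"); crop(s,180,110,90,80,6,"f4.png")
E
```

```text
t 42.55 tcp [ 0.4664 -0.3917  0.0074] open 0.03417020606091717 F [-0.3689  0.0013 -0.0139] q [-0.3765  0.4775 -0.3876  0.0039 -0.7056  0.249 ]
delta tool [ 0.0054  0.0043 -0.0033] rot [ 0.0238 -0.0025 -0.0004]
```

View pics/f4.png

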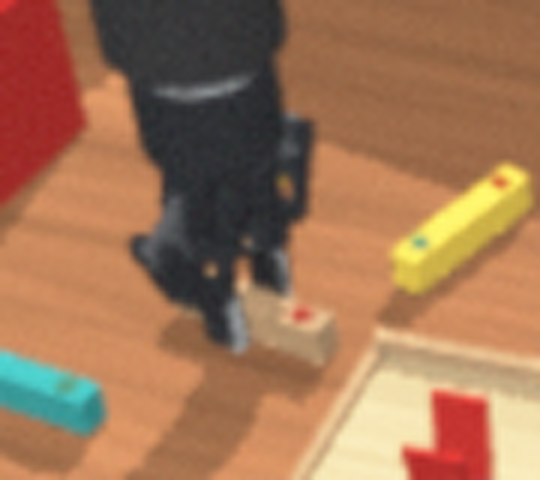

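arm_command(
  series=[0.004,0.004,-0.003,0.023,0,0,0.4,0.003,0,0,0,0,0,0,0.001,0,0,0,0,0,0,0,0,0,0,0,0,0,0,0,0,0,0,0,0],
)

```text
time_s: 43.1
tcp_pos: [0.4664, -0.3953, 0.0055]
tcp_rot: [-1.11, 1.273, 1.093]
wrist_force: [-0.2, -0.3, -0.4]
opening: 0.0168
```

```bash
python3 go.py .4615 -.3944 .002 171.5
```

```text
t 43.1 tcp [ 0.4664 -0.3953  0.0055] open 0.016757631290274112 F [-0.1745 -0.2541 -0.4286] q [-0.3818  0.4786 -0.3924  0.0056 -0.69    0.2328]
delta tool [0.0035 0.005  0.0002] rot [ 0.0036 -0.0057  0.0086]
```

arm_command(
  series=[-0.03,0,0,0,0,0,0,-0.05,0,0,0,0,0,0,-0.05,0,0,0,0,0,0,-0.05,0,0,-0.1,0,0,0,-0.02,0,0,-0.145,0,0,0,0,0,0,-0.145,0,0,0,0,0,0,-0.145,0,0,0,0,0,0,-0.145,0,0,0,0,0,0,-0.145,0,0,0,0,0,0,-0.145,0,0,0,0,0,0,-0.145,0,0,0,0,0,0,-0.145,0,0,0,0,0,0,-0.145,0,0,0,0,0,0,-0.145,0,0,0,0,0,0,-0.1,0,0,0],
)

```text
time_s: 44.6
tcp_pos: [0.4634, -0.3947, 0.2198]
tcp_rot: [2.24, -0.022, -2.202]
wrist_force: [-0.3, -0.7, 0.4]
opening: 0.0164
```

```bash
python3 pl2.py -15 -40 100 .0
```

```text
t 44.6 tcp [ 0.4634 -0.3947  0.2198] open 0.016428707751928954 F [-0.3001 -0.7312  0.4386] q [-0.3828  0.2465 -0.1753  0.0036 -1.1295  1.9424]
target [0.4802 0.1456 0.1594] delta tool [ 0.0551 -0.5411 -0.0106] rot [ 0.0532 -0.0172 -0.0097]
now deck xyz mm [  23.3948 -580.3267  149.7101]
```

arm_command(
  series=[0,-0.045,-0.001,0.05,-0.017,-0.01,0,0,-0.045,-0.001,0,0,0,0,0,-0.045,-0.001,0,0,0,0,0,-0.045,-0.001,0,0,0,0,0,-0.045,-0.001,0,0,0,0,0,-0.045,-0.001,0,0,0,0,0,-0.045,-0.001,0,0,0,0,0,-0.045,-0.001,0,0,0,0,0,-0.045,-0.001,0,0,0,0,0,-0.045,-0.001,0,0,0,0,0,-0.045,-0.001,0,0,0,0,0,-0.035,-0.001,0,0,0,0,0,0,0,0,0,0,0],
)

```text
time_s: 45.9
tcp_pos: [0.5033, 0.1525, 0.2245]
tcp_rot: [-2.199, 0.059, 2.178]
wrist_force: [-0.3, 0.2, -0.9]
opening: 0.0167
```

```bash
python3 pl2.py -15 -40 60 .2
```

```text
t 45.9 tcp [0.5033 0.1525 0.2245] open 0.016736486652244434 F [-0.256   0.2181 -0.9482] q [ 0.6693  0.1107 -0.3338  0.0026 -1.1153  0.8409]
target [0.495  0.1447 0.1223] delta tool [0.1021 0.0088 0.0088] rot [0.0028 0.1902 0.0059]
now deck xyz mm [ 30.1987 -31.7383 152.0773]
```

arm_command(
  series=[0.01,0.004,0.004,0.003,0.07,0.006,0,0.02,0.004,0.004,0,0.07,0,0,0.02,0,0,0,0.07,0,0,0.02,0,0,0,0,0,0,0.015,0,0,0,0,0,0,0,0,0,0,0,0,0],
)

```text
time_s: 46.5
tcp_pos: [0.5069, 0.1445, 0.1399]
tcp_rot: [-2.43, 0.067, 1.926]
wrist_force: [-0.3, -0.5, -0.4]
opening: 0.017
```

```bash
python3 pl2.py -14.5 -40 14 .22
```

```text
t 46.5 tcp [0.5069 0.1445 0.1399] open 0.01696802947659252 F [-0.2648 -0.4695 -0.4156] q [ 0.7621  0.0763 -0.7239  0.2831 -0.6284  0.5319]
target [0.5125 0.1436 0.0797] delta tool [0.0599 0.0008 0.0083] rot [ 0.0033 -0.0103  0.005 ]
now deck xyz mm [  2.5952 -39.4743  71.9658]
```

arm_command(
  series=[0.02,0,0.004,0.003,-0.01,0.005,0,0.02,0,0.004,0,0,0,0,0.012,0,0,0,0,0,0,0,0,0,0,0,0,0],
)

```text
time_s: 46.9
tcp_pos: [0.5129, 0.1443, 0.0903]
tcp_rot: [-2.423, 0.075, 1.932]
wrist_force: [-0.4, 0.2, 0.1]
opening: 0.0166
```

```bash
python3 pl2.py -14.5 -40 14 .22
```

```text
t 46.9 tcp [0.5129 0.1443 0.0903] open 0.016635484407668388 F [-0.3708  0.1782  0.1107] q [ 0.7408  0.1575 -0.7903  0.3445 -0.4885  0.4717]
target [0.5125 0.1436 0.0797] delta tool [0.0102 0.0007 0.0028] rot [-0.0017 -0.0046  0.0027]
now deck xyz mm [-10.1741 -39.3073  23.6726]
```

arm_command(
  series=[0.005,0.001,0.003,0,-0.004,0.003,0,0.005,0,0,0,0,0,0,0.002,0,0,0,0,0,0,0,0,0,0,0,0,0],
)

```text
time_s: 47.3
tcp_pos: [0.5142, 0.1439, 0.0804]
tcp_rot: [-2.422, 0.077, 1.932]
wrist_force: [0.1, 0.2, -0.9]
opening: 0.0165
```

```bash
python3 pl2.py -14.5 -40 13 .22
python3 - <<'E'
from meas import *
s=capture("scene"); crop(s,330,130,150,110,5,"f5.png")
E
```

```text
t 47.3 tcp [0.5142 0.1439 0.0804] open 0.016459631167065645 F [ 0.0687  0.2046 -0.8836] q [ 0.735   0.1746 -0.8052  0.3643 -0.4584  0.4535]
target [0.5128 0.1436 0.0788] delta tool [0.0013 0.0004 0.0017] rot [-0.0028 -0.0039  0.0019]
now deck xyz mm [-12.6692 -39.6309  13.989 ]
```

View pics/f5.png

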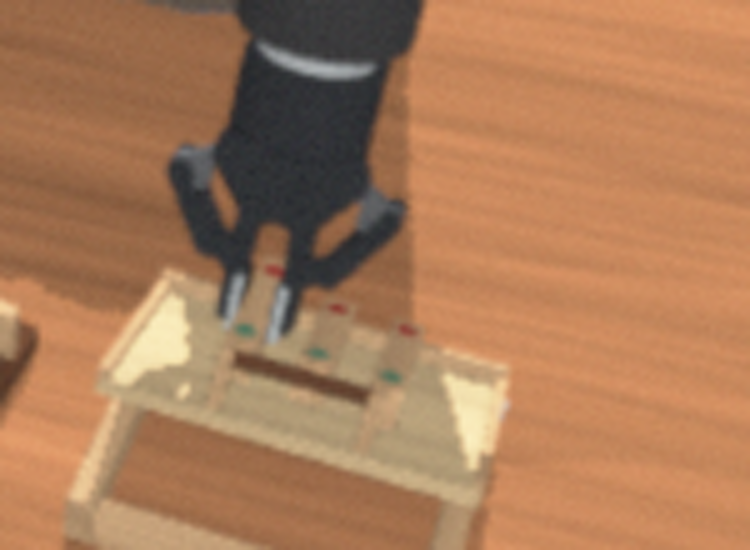

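arm_command(
  series=[0.002,0,0.002,0,0,0,0,0.0015,0,0,0,0,0,0,0,0,0,0,0,0,0.28,0,0,0,0,0,0,0.28,0,0,0,0,0,0,0.3,0,0,0,0,0,0,0.3,-0.015,0,0,0,0,0,0.3,-0.03,0,0,0,0,0,0.3,-0.04,0,0,0,0,0,0.5,-0.05,0,0,0,-0.08,0,0.5,0,0.03,0.02,0,-0.08,0,0.5,0,0.045,0,0,-0.06,0,0.5,0,0.045,0,0,0,0,0.5,0,0.045,0,0,0,0,0.5,0,0.045,0,0,0,0,0.5,-0.03,0.045,0,0,0,0,0.5,-0.03,0.045,0.02,0,0,0,0.5],
)

```text
time_s: 49.05
tcp_pos: [0.4265, -0.1451, 0.2606]
tcp_rot: [-2.187, 0.052, 2.197]
wrist_force: [1.2, -0.2, 0.1]
opening: 0.0427
```

Run:
```python
from meas import *
s=capture("scene"); crop(s,190,130,260,110,3,"g1.png");c=capture("top"); crop(c,180,150,100,110,6,"g2.png"); cv2.imwrite("pics/g3.png",c["pixels"][:,:,::-1])
print(observe()["tcp_pos"],observe()["time_s"],observe()["joint_positions"])
```

```text
[ 0.4259 -0.1467  0.2632] 49.15 [ 0.1036 -0.0431 -0.401  -0.0054 -1.2115  1.4126]
```

View pics/g1.png

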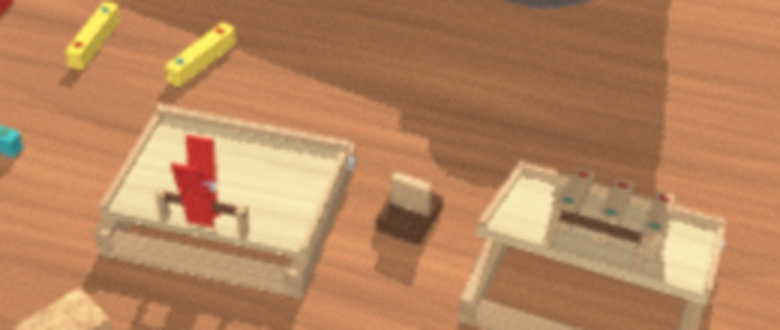

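View pics/g2.png

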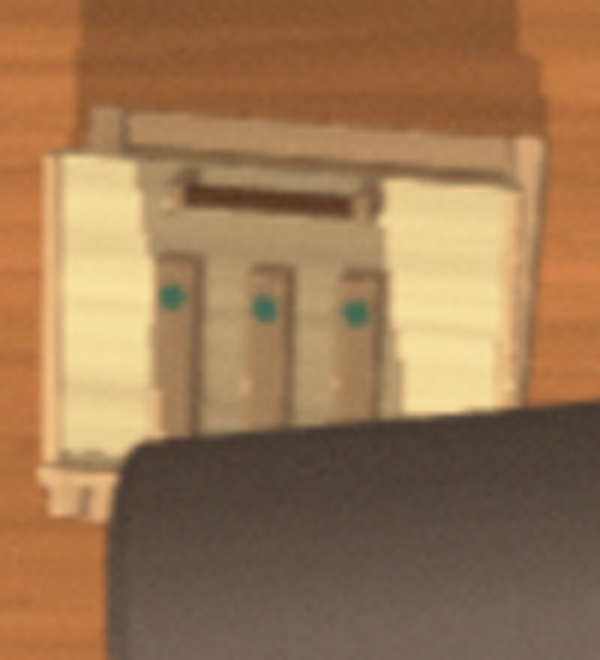

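View pics/g3.png

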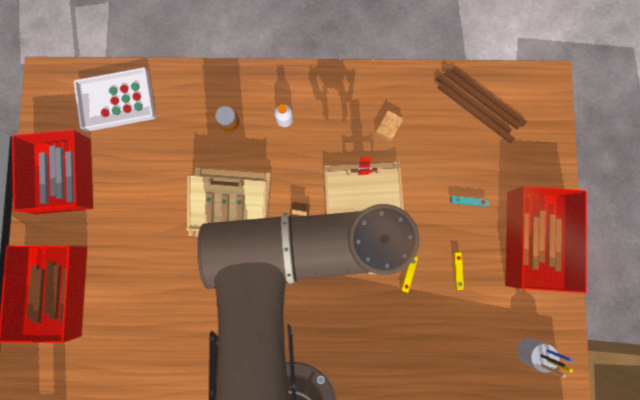

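arm_command(
  series=[0,0.045,0,0,0,0,0.5,0,0.045,0.01,0,0,0,0.5,0,0.045,0.01,0,0,0,0.5,0,0.045,0,0,0,0,0.5,0,0.045,0,0,0,0,0.5,0,0.045,0,0,0,0,0.5,0,0.045,0,0,0,0,0.5,0,0,0,0,0,0,0.5],
)

```text
time_s: 49.95
tcp_pos: [0.3887, -0.4697, 0.2604]
tcp_rot: [-2.198, 0.048, 2.186]
wrist_force: [-0.1, 0.5, 0.3]
opening: 0.0426
```

Run:
```python
from meas import *
from place import board
c=capture("top"); crop(c,180,150,100,95,6,"h2.png"); s=capture("scene"); crop(s,235,160,50,60,10,"h3.png")
f=lambda p:(proj(c,p)-[180,150])*6
for y in(-.04,0,.04): print(y,"lower end top edge",f(board(-.067,y,.024)[0]),"upper end top",f(board(.033,y,.024)[0]))
print("ledge top",f(board(-.067,-.09,.01)[0]),f(board(-.067,.09,.01)[0]))
```

```text
-0.04 lower end top edge [349.0575 497.7625] upper end top [355.0362 279.4337]
0 lower end top edge [258.9025 491.3318] upper end top [263.0787 272.9473]
0.04 lower end top edge [168.8064 484.9054] upper end top [171.1824 266.4653]
ledge top [466.2491 495.4578] [ 64.8633 466.8428]
```

View pics/h2.png

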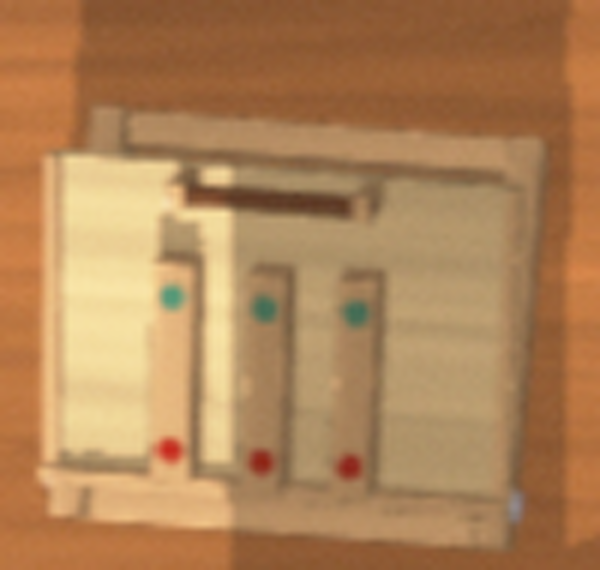

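View pics/h3.png

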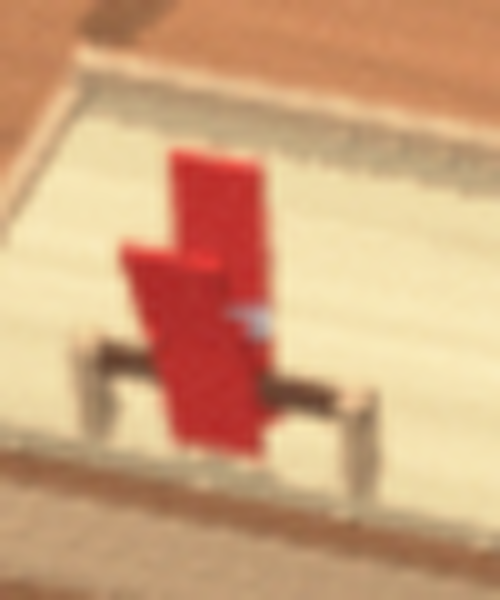

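Run:
```python
from keys import *
from place import board
c=capture("top")
im=c["pixels"][150:245,180:280].astype(float)
for nm,w in(("r",im[...,0]-1.0*im[...,1]-.0*im[...,2]),("g",im[...,1]-im[...,0])):
    base={"r":65,"g":2}[nm]
    w=np.clip(w-base,0,None)
    n,l,st,ce=cv2.connectedComponentsWithStats((w>0).astype(np.uint8))
    for k in range(1,n):
        if 4<st[k,4]<60:
            ys,xs=np.where(l==k); ww=w[ys,xs]; u=(xs*ww).sum()/ww.sum()+180; v=(ys*ww).sum()/ww.sum()+150
            # intersect with board plane z=.024
            p0,Rb=board(0,0,.024); o,d=ray(c,u,v); nrm=-Rb[:,0]; q=o+d*((p0-o)@nrm)/(d@nrm)
            print(nm,st[k,4],round(u,2),round(v,2),"deck mm",1000*(-Rb[:,2]@(q-p0)),1000*(-Rb[:,1]@(q-p0)))
```

```text
r 20 207.83 224.57 deck mm -49.63232997374759 40.985278551740166
r 13 223.02 226.46 deck mm -51.879845885944235 0.6114070216101852
r 13 237.81 227.27 deck mm -51.198971953374 -38.60467670922479
g 11 208.14 199.01 deck mm 20.52794764362368 40.879033707367356
g 13 223.74 201.03 deck mm 18.044547991199988 -0.004506603062402052
g 13 238.92 201.81 deck mm 18.835088336081196 -39.70573064141159
```

Run:
```python
from meas import *
s=capture("scene")
q=lambda u,v,z:onz(s,235+u/10,160+v/10,z)
for z in(.137,.14):
    A,B,C,D=q(122,246,z),q(224,268,z),q(172,155,z),q(264,165,z)
    print(z,(A+B)/2,(C+D)/2,"mid",(A+B+C+D)/4)
print("front tip bottom", (q(175,440,.05)+q(262,456,.05))/2)
print(observe()["time_s"])
```

```text
0.137 [ 0.6498 -0.1827  0.137 ] [ 0.611  -0.1871  0.137 ] mid [ 0.6304 -0.1849  0.137 ]
0.14 [ 0.6525 -0.1811  0.14  ] [ 0.6139 -0.1855  0.14  ] mid [ 0.6332 -0.1833  0.14  ]
front tip bottom [ 0.6378 -0.1835  0.05  ]
50.15
```

```bash
python3 -c "
from rig import *
print(close_job())"
```

```text
the job is handed in; nothing more can be done
None
```

The job is handed in, at about 50 s of the 208 s allowed; no verdict was reported.

**Hinge test:** I swung the left-hand board up to its stop first. It was still up almost a second after I let go, so its hinge is sound, and I swung it back down flat. The right-hand board sank flat by itself within about 0.6 s of being let go at its stop, so it is the slack one. Its way down was that free fall, not guided by the rod.

**Clamp:** The red clamp sits over the right-hand board's rod. By the camera, its tails are centred above the rod to within about 2 mm. From the arm's readings, the jaw tips are about 5 mm above the board, which lies flat.

**Key bars:** The left-hand board is set at about 0.38 rad, half-way up its arc. All three pale bars found lie flat on it, parallel and about 40 mm apart, pointing up the slope. I did not touch the yellow and turquoise look-alikes, the bottle, the jar or the cork block.

**Last checks:**
- **Gap at the ledge:** two bars measure within 1 mm of the ledge, but the leftmost stops about 2.5 mm short. I left it rather than risk disturbing the others.
- **Placing:** the arm could not lean as far as the board's slope. I let each bar go with its lower end slightly raised, and it settled flat.

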